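Setting out a service counter for opening

ROBOT

A 7-joint arm with a two-finger parallel gripper is mounted at the origin on the work surface. World frame = base frame: x ahead of the robot, y to its left, z up, the work surface at z = 0. Lengths are in m, angles in rad, forces in N, time in s.
With the tool pointing down it reaches from about 0.425 to 0.875 m from the base axis. Payload 4.7 kg.
Tool frame: the origin (TCP) lies between the finger pads; the fingertips stand 14 mm ahead of it and the grasp point (between the pads) lies 5 mm behind it; z points along the fingers, y is the line along which they close (so a half turn about z gives the same grasp; the last joint's range is limited). The gripper opens to 87 mm and grips with 3 to 60 N. Pads are 19 mm wide; open, the fingers measure 117 mm over their backs; the gripper's body (75 mm by 190 mm) begins 51 mm behind the grasp point.
Start: joints at [1.322, 0.321, -0.07, 1.45, 0.023, 1.371, -0.057], TCP at [0.169, -0.628, 0.2] pointing down, gripper open.
Joint ranges: [-2.86, 2.86], [-0.3, 2.09], [-1.38, 1.24], [0.06, 2.45], [-1.56, 4.7], [0.09, 2.05], [-2.69, 2.69]. Speed limits (rad/s): [2.57, 2.57, 3.14, 3.14, 3.14, 3.14, 3.14].

INTERFACE

Orientations are given as a rotation vector (axis times angle).
In Python, from bench import ctrl gives the robot as it stands.
- The arm moves only by the tool step_arm, never from a script. Its argument "commands" is a list of rows, each an object with "travel": the shift along the tool's x, y, z in m, a list of three; "turn": the turn, a rotation vector about the tool's x, y, z in degrees, a list of three. A call has 1 to 5 rows; each row is the pose to reach, as a shift and turn from the pose commanded when the call began, along the tool's axes at that moment; what a row does not reach only later rows make up. A row lasts 1/10 s, in which the tool goes at most 50 mm and 8.59 degrees, less where a joint would pass 70% of its speed; a pose out of reach is approached as far as the arm can. A call with a gripper value outside its range is refused whole. "gripper" is the opening, from 0 (shut) to 1 (fully open), set as the call begins (left out, the last holds). The fingers move at their own pace and stop on an object; "force" is the grip in N (left out, the last holds). Time passes only in rows, so rows that repeat a pose let the fingers close. It gives the time, the measured TCP pose, the force, the opening and the grip force at its end, in the units of the state.
- ctrl.get_state(): the state, without advancing time (a new reading comes with each control period).
- ctrl.get_image(name): name is "scene" or "top" or "wrist"; returns the picture (420x560x3 uint8, red, green, blue); there is no depth.
- ctrl.camera_model(name): a dict with "fx", "fy", "cx", "cy" (pixels), "k1" (the pictures are not rectified: a ray, as slopes to the right and down, at radius r is drawn at 1 + k1 r^2 times it, then the intrinsics apply), "R" (3x3) and "t" (3): a world point X has camera coordinates R X + t; the wrist camera has in their place "T_tool_cam" (4x4, takes a point from camera to tool coordinates, whose origin is the TCP and whose axes are the flange's). Camera axes: x right, y down, z forward; pixel columns grow to the right and rows downward; lengths in m; the calibration is good to about 2 mm. A picture is of the moment at which its call begins: read the wrist's pose just before it. camera_model takes no time and is no camera call.
- ctrl.close_job(): hands the job in; it is judged then, once.
The state is a dict: "time": time; "joint_positions": joint angles; "qd": joint speeds; "joint_torque": joint torques, N m; "position": TCP position; "tool_rot": TCP orientation; "ft_force": force on the tool from outside, world axes, zero at the start; "torque": the same for the moment, N m; "grip_width": opening from 0.0 (shut) to 1.0 (fully open); "grip_force": force on a finger pad.
Only numpy, scipy, OpenCV 4.12 (cv2) and the standard library are available. Lean on these libraries where they do the work, as an engineer would, in place of code of your own. Each camera call takes 0.05 s, during which the arm holds its last target. There are 200 camera calls.

TASK

Set out the service counter for opening: in the sheet-metal tray stack the three pads, the long docket pad at the bottom, the memo pad on it and the small note pad on top, each with its long sides along the tray's left side and squared snugly into the corner of the two upturned sides. Stand the stamp upright on the tray's free floor to the right of the pads, and stand the call bell on the counter behind the card terminal, on the customers' side, in line with the terminal and about 3 cm clear of it. Leave the pen, the till roll and the box of staples where they are.

Things in the scene. Friction and masses are not known exactly. Their poses are not given: they have to be found in the camera images.
- tray: Fixed grey folded sheet-metal tray, 170 x 160 mm (its x, y). Origin: centre of the underside. Floor top at z = 3 mm. Two sides turned up to z = 39 mm over their whole length: back (inner face x = +81 mm) and left (inner face y = +76 mm), meeting in a corner; near (-x) and right (-y) edges open. x points away from the clerk (the robot), y to the clerk's left. It stands left or right of the terminal.
- terminal: Fixed card terminal, grey and black plastic with a screen and a keypad, 170 mm along its x, 80 mm along its y, highest (about 52 mm) at its back. Origin: centre of the underside, on the counter. x points away from the clerk to the customers' side, so its back edge is at x = +85 mm; the keypad is at the -x end.
- docket_pad: Loose long docket pad, a stiff glued block of paper with a grey taped head, 128 x 64 x 14 mm (its x, y, z). Origin: centre of the underside. The largest of the three pads; either end may point to the back of the tray.
- memo_pad: Loose memo pad, a stiff glued block of paper with a grey taped head, 76 x 51 x 12 mm (its x, y, z). Origin: centre of the underside. Either end may point to the back of the tray.
- note_pad: Loose small note pad, a stiff plain block of paper without a taped head, 51 x 38 x 12 mm (its x, y, z). Origin: centre of the underside. Either end may point to the back of the tray.
- stamp: Loose self-inking stamp of black plastic standing upright, 82 mm high. Origin: centre of the underside. Foot 62 x 38 mm (its x, y); the grip on top is 56 mm along x and 34 mm along y, from 52 to 82 mm above the foot, and is best taken across its y.
- bell: Loose call bell: black round base 64 mm across and 14 mm high, a bright dome inside that and a button on top, 50 mm high in all. Origin: centre of the underside. It can be taken across the base.
- pen: Loose white and black ball pen, 138 mm along its x, 10 mm thick, lying on the counter between tray and terminal. Origin: underside, mid length. Leave it.
- till_roll: Loose roll of white till paper standing on end, 54 mm across, 57 mm high. Origin: centre of the underside. Leave it.
- staple_box: Loose small cardboard box of staples, 62 x 36 x 26 mm (x, y, z). Origin: centre of the underside. Leave it.
Mind the look-alikes: they are no part of the job. Leave any pink look-alike of the docket_pad alone. Leave any purple look-alike of the bell alone.

How it is judged:
By the outcome, as a careful person would: the job done as asked, in the order asked, and still so for the second after the job is handed in, with the robot touching nothing.
It also fails if it takes over 141 s, if anything falls off the work surface, if the arm or the gripper's body presses on something with over 40 N, if the wrist force passes 120 N, or if a joint passes its speed limit or range.

## Working session

There is one attempt and no reset: what is moved stays moved. The work goes in short steps, Python scripts to look and compute and a tool call to move; the robot and the scene stay as the last step left them, time stands still between calls to the robot, and variables do not carry over. Pictures are saved under pics/ and viewed, at most 14 in all, crops included, and the job is handed in when it is done.

Besides the shell and the picture viewer there is one more tool, called as name(argument=value, ...), one argument or row to a line, values as JSON. step_arm: Moves the arm, as the interface text tells. Its arguments: {"type":"object","properties":{"commands":{"type":"array"},"gripper":{"type":"number"},"force":{"type":"number"}},"required":["commands"]}

```bash
mkdir -p pics; ls; cat > h.py <<'E'
import numpy as np, cv2
from bench import ctrl
from scipy.spatial.transform import Rotation as Ro
def save(name,fn,scale=1,crop=None):
    s=ctrl.get_state(); im=ctrl.get_image(name); 
    cv2.imwrite('pics/raw_'+fn,im[...,::-1])
    if crop: im=im[crop[1]:crop[3],crop[0]:crop[2]]
    cv2.imwrite('pics/'+fn,cv2.resize(im[...,::-1],None,fx=scale,fy=scale,interpolation=cv2.INTER_CUBIC)); return s
def cam(name,s=None):
    m=ctrl.camera_model(name)
    if 'R' in m: R=np.array(m['R']);t=np.array(m['t'])
    else:
        T=np.array(m['T_tool_cam']);Rt=Ro.from_rotvec(s['tool_rot']).as_matrix()
        A=Rt@T[:3,:3];b=Rt@T[:3,3]+np.array(s['position']);R=A.T;t=-A.T@b
    return m,R,t
def pix2w(name,uv,z,s=None):
    m,R,t=cam(name,s);uv=np.atleast_2d(np.array(uv,float));z=np.broadcast_to(z,len(uv))
    K=np.array([[m['fx'],0,m['cx']],[0,m['fy'],m['cy']],[0,0,1]])
    n=cv2.undistortPoints(uv.reshape(-1,1,2),K,np.array([m['k1'],0,0,0.]))[:,0]
    d=np.c_[n,np.ones(len(n))]@R; c=-R.T@t
    return c+d*((z-c[2])/d[:,2])[:,None]
def w2pix(name,X,s=None):
    m,R,t=cam(name,s);p=np.atleast_2d(X)@R.T+t;n=p[:,:2]/p[:,2:];r2=(n**2).sum(1,keepdims=True)
    n=n*(1+m['k1']*r2);return n*[m['fx'],m['fy']]+[m['cx'],m['cy']]
E
python3 - <<'E'
from h import *
s=save('top','top0.png',1.4); save('scene','scene0.png',1.4)
print(s); 
for n in('top','scene','wrist'):print(ctrl.camera_model(n))
E
```

```text
pics
{'time': 0.0, 'joint_positions': array([ 1.32209219,  0.32184608, -0.07011443,  1.45168083,  0.0226062 ,
        1.37080835, -0.0569011 ]), 'qd': array([ 0.00010202,  0.00138828,  0.00078165,  0.00068117, -0.00028875,
        0.00063832,  0.00176492]), 'joint_torque': array([-4.80410963e-04, -4.91285241e+01, -4.04358795e-01, -3.12526023e+01,
       -6.39502052e-02,  4.37814603e-02,  2.06691702e-04]), 'position': array([ 0.16867067, -0.62710658,  0.19924389]), 'tool_rot': array([-3.11259073e+00, -4.11464710e-01,  5.50805189e-04]), 'ft_force': array([ 0.49188663, -0.54176748,  0.17710533]), 'torque': array([-0.03087963, -0.00286663,  0.0067219 ]), 'grip_force': 0.0, 'grip_width': 0.9984654814101546}
{'fx': 418.80360424727934, 'fy': 418.80360424727934, 'cx': 275.0778631265218, 'cy': 210.2623923061439, 'k1': -0.09238644493331143, 'R': array([[ 7.45015806e-02, -9.97220598e-01, -7.69733871e-04],
       [-9.75482158e-01, -7.27171853e-02, -2.07718007e-01],
       [ 2.07084702e-01,  1.62261815e-02, -9.78188447e-01]]), 't': array([0.03072343, 0.53412517, 1.09410172])}
{'fx': 388.1276087894941, 'fy': 388.1276087894941, 'cx': 276.5815618760911, 'cy': 209.26598875616617, 'k1': -0.08773423295476859, 'R': array([[ 0.6064046 ,  0.79514707, -0.00381992],
       [ 0.56031802, -0.43071521, -0.70748012],
       [-0.56419604,  0.42687883, -0.70672292]]), 't': array([-0.3573125 , -0.24148474,  1.30905528])}
{'fx': 357.427286657414, 'fy': 357.427286657414, 'cx': 284.0911368951206, 'cy': 215.07615112202788, 'k1': -0.047221071465168435, 'T_tool_cam': array([[-6.21804441e-04, -9.54048320e-01, -2.99652160e-01,
         8.26020781e-02],
       [ 9.99999789e-01, -5.36821056e-04, -3.65927890e-04,
        -6.86264628e-04],
       [ 1.88253299e-04, -2.99652324e-01,  9.54048452e-01,
        -1.86520451e-01],
       [ 0.00000000e+00,  0.00000000e+00,  0.00000000e+00,
         1.00000000e+00]])}
```

View pics/top0.png

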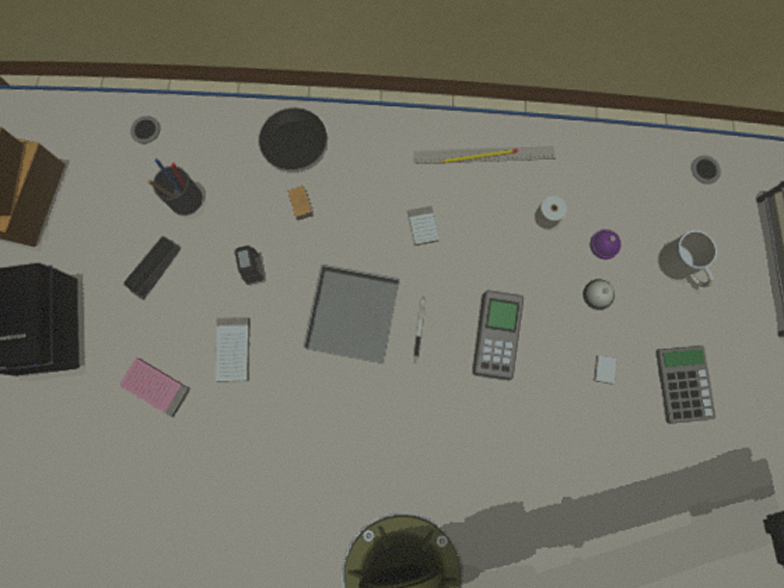

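View pics/scene0.png

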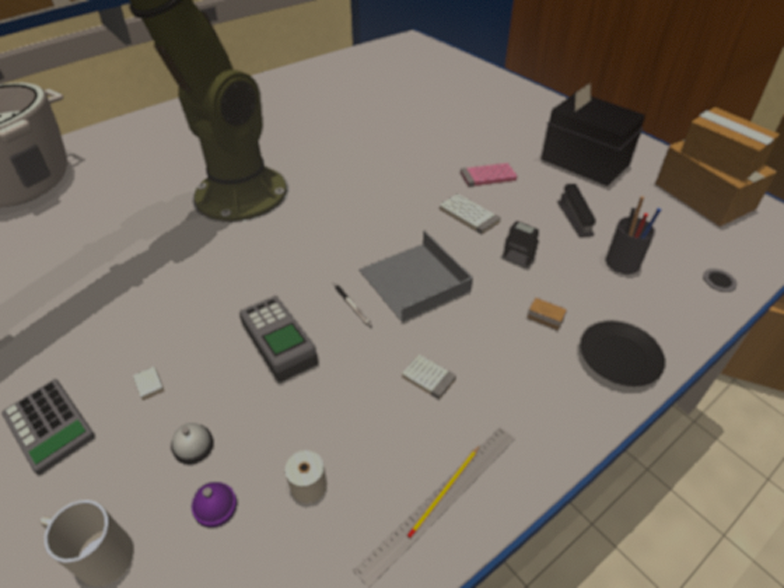

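```bash
python3 - <<'E'
from h import *
P=lambda uv,z:pix2w('top',np.array(uv)/1.4,z)
np.set_printoptions(precision=4,suppress=True)
print('tray corners BL,BR,NR,NL');q=P([(323,267),(398,279),(384,361),(306,347)],[.039,.039,.003,.039]);print(q)
q2=P([(488,291),(522,294),(514,379),(474,375)],[.05,.05,.03,.03]);print('term',q2)
print('roll,bell,purple',P([(553,208),(600,289),(606,240)],[.057,.05,.05]))
im=cv2.imread('pics/raw_top0.png'); hsv=cv2.cvtColor(im,cv2.COLOR_BGR2HSV).astype(int)
print('bg',im[280,150],im[230,400])
for n,c,z,r in[('docket',(232,350),.014,32),('memo',(423,226),.012,20),('note',(606,369),.012,16)]:
    c=np.array(c)/1.4;x0,y0=(c-r).astype(int);pa=cv2.resize(im[y0:y0+2*r,x0:x0+2*r],None,fx=4,fy=4,interpolation=cv2.INTER_CUBIC)
    bg=np.median(np.r_[pa[:6].reshape(-1,3),pa[-6:].reshape(-1,3),pa[:,:6].reshape(-1,3)],axis=0)
    d=np.abs(pa.astype(int)-bg).max(2); m=(d>22).astype(np.uint8);m=cv2.morphologyEx(m,cv2.MORPH_OPEN,np.ones((9,9)))
    cs=max(cv2.findContours(m,0,2)[0],key=cv2.contourArea);b=cv2.boxPoints(cv2.minAreaRect(cs))/4+[x0-.4,y0-.4]
    w=pix2w('top',b,z)[:,:2];print(n,bg,w.mean(0),[np.linalg.norm(w[i]-w[i-1]) for i in(1,2)],np.degrees(np.arctan2(*(w[1]-w[0])[::-1])))
E
python3 - <<'E'
import cv2,sys
sys.path.insert(0,'.')
im=cv2.imread('pics/raw_top0.png')
cv2.imwrite('pics/c0.png',cv2.resize(im[130:280,140:450],None,fx=2.58,fy=2.58,interpolation=cv2.INTER_CUBIC))
E
```

```text
tray corners BL,BR,NR,NL
[[0.5809 0.1996 0.039 ]
 [0.5673 0.0473 0.039 ]
 [0.405  0.0633 0.003 ]
 [0.4173 0.2174 0.039 ]]
term [[ 0.5536 -0.1322  0.05  ]
 [ 0.5526 -0.2001  0.05  ]
 [ 0.3856 -0.1937  0.03  ]
 [ 0.3879 -0.1147  0.03  ]]
roll,bell,purple [[ 0.7356 -0.2583  0.057 ]
 [ 0.5746 -0.3575  0.05  ]
 [ 0.6783 -0.3707  0.05  ]]
bg [127 138 138] [132 141 143]
docket [127. 137. 138.] [0.4611 0.3747] [np.float64(0.06843619868641983), np.float64(0.015820419618189134)] -85.6242178811925
memo [128. 138. 139.] [0.7245 0.0125] [np.float64(0.05279707079490659), np.float64(0.015352937358058044)] -75.86008853893577
note [127. 137. 138.] [ 0.4389 -0.3891] [np.float64(0.010325340860750364), np.float64(0.02374537156767785)] -15.730096966166652
```

View pics/c0.png

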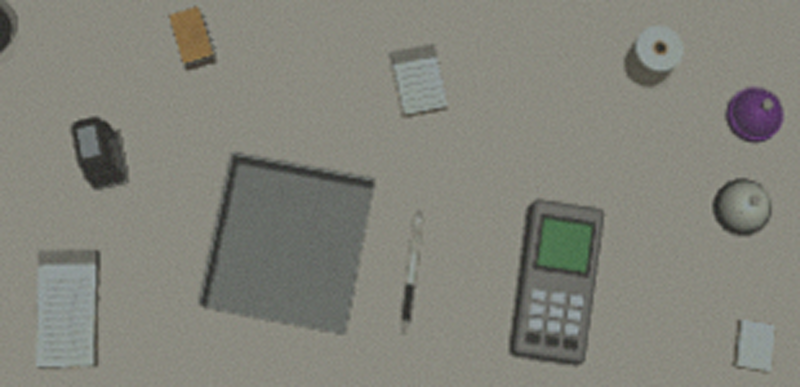

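```bash
cat >> h.py <<'E'
def RT(yaw): return (Ro.from_euler('z',yaw,degrees=True)*Ro.from_rotvec([np.pi,0,0])).as_matrix()
def yaw(s): 
    R=Ro.from_rotvec(s['tool_rot']).as_matrix(); return np.degrees(np.arctan2(R[1,0],R[0,0]))
def plan(*wps,s=None):
    s=s or ctrl.get_state(); p=np.array(s['position']);R=Ro.from_rotvec(s['tool_rot']).as_matrix()
    print('t%.1f'%s['time'],'pos',p.round(4),'yaw %.2f'%yaw(s),'grip %.3f F%.1f'%(s['grip_width'],s['grip_force']))
    for w in wps:
        q=np.array(w[:3]);Rn=RT(w[3]) 
        tr=R.T@(q-p);tu=Ro.from_matrix(R.T@Rn).as_rotvec(degrees=True)
        print(w,'travel',tr.round(4).tolist(),'turn',tu.round(1).tolist(),'rows %.1f'%max(np.abs(np.linalg.norm(tr))/.05,np.linalg.norm(tu)/8.59)); p,R=q,Rn
E
python3 - <<'E'
from h import *
plan((.36,-.5,.3,5),(.52,-.3,.3,-5),(.57,-.06,.3,-5),(.56,.18,.3,-5))
E
```

```text
t0.1 pos [ 0.1687 -0.6272  0.1994] yaw 15.06 grip 1.001 F0.0
(0.36, -0.5, 0.3, 5) travel [0.2178, -0.0733, -0.1005] turn [-0.1, 0.0, 10.1] rows 5.0
(0.52, -0.3, 0.3, -5) travel [0.1768, -0.1853, -0.0] turn [0.0, -0.0, 10.0] rows 5.1
(0.57, -0.06, 0.3, -5) travel [0.0289, -0.2434, -0.0] turn [0.0, 0.0, 0.0] rows 4.9
(0.56, 0.18, 0.3, -5) travel [-0.0309, -0.2382, -0.0] turn [0.0, 0.0, 0.0] rows 4.8
```

step_arm(
  commands=[
    {"travel": [0.217,-0.073,-0.1],"turn": [0,0,10]},
    {"travel": [0.217,-0.073,-0.1],"turn": [0,0,10]},
    {"travel": [0.217,-0.073,-0.1],"turn": [0,0,10]},
    {"travel": [0.217,-0.073,-0.1],"turn": [0,0,10]},
    {"travel": [0.217,-0.073,-0.1],"turn": [0,0,10]},
  ],
)

```text
time: 0.6
position: [0.3606, -0.4994, 0.3008]
tool_rot: [-3.138, -0.138, 0.001]
ft_force: [1.3, -0.7, -0.8]
grip_width: 1.001
grip_force: 0.0
```

step_arm(
  commands=[
    {"travel": [0.175,-0.183,0],"turn": [0,0,10]},
    {"travel": [0.175,-0.183,0],"turn": [0,0,10]},
    {"travel": [0.175,-0.183,0],"turn": [0,0,10]},
    {"travel": [0.175,-0.183,0],"turn": [0,0,10]},
    {"travel": [0.175,-0.183,0],"turn": [0,0,10]},
  ],
)

```text
time: 1.1
position: [0.5149, -0.3056, 0.3]
tool_rot: [3.139, -0.136, -0.001]
ft_force: [0.1, -0.4, -0.1]
grip_width: 0.997
grip_force: 0.0
```

```bash
python3 - <<'E'
from h import *
import pickle
s=save('wrist','w1.png',1.4);pickle.dump(s,open('w1.pkl','wb'));print(s['position'],s['qd'].max())
plan((.57,-.06,.3,-5),(.56,.18,.3,-5))
E
```

```text
[ 0.51494159 -0.3055804   0.30003547] 0.14169651371535846
t1.1 pos [ 0.5216 -0.2946  0.3   ] yaw -4.15 grip 1.001 F0.0
(0.57, -0.06, 0.3, -5) travel [0.0313, -0.2375, 0.0018] turn [-0.4, -0.2, 0.9] rows 4.8
(0.56, 0.18, 0.3, -5) travel [-0.0309, -0.2382, -0.0] turn [0.0, 0.0, 0.0] rows 4.8
```

View pics/w1.png

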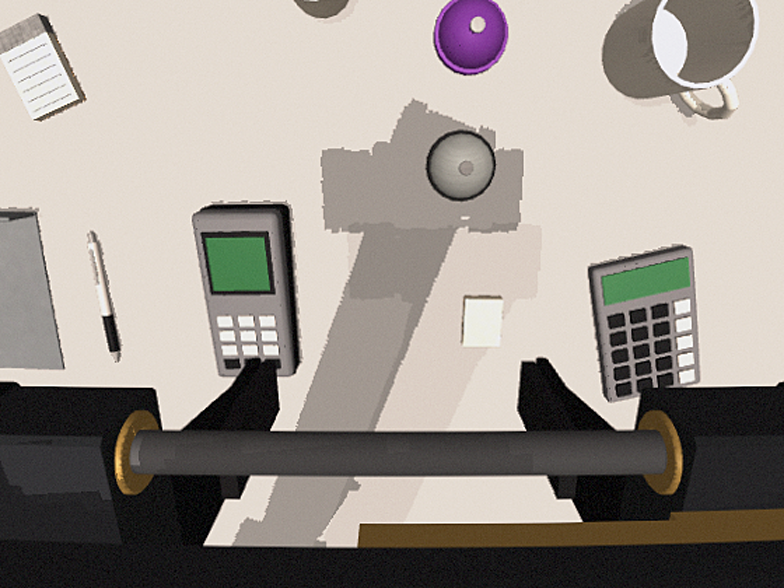

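step_arm(
  commands=[
    {"travel": [0.03,-0.238,0],"turn": [0,0,0]},
    {"travel": [0.03,-0.238,0],"turn": [0,0,0]},
    {"travel": [0.03,-0.238,0],"turn": [0,0,0]},
    {"travel": [0.03,-0.238,0],"turn": [0,0,0]},
    {"travel": [0.03,-0.238,0],"turn": [0,0,0]},
  ],
)

```text
time: 1.65
position: [0.5645, -0.0694, 0.3001]
tool_rot: [-3.138, 0.131, 0.0]
ft_force: [-0.0, -0.9, -0.3]
grip_width: 1.0
grip_force: 0.0
```

step_arm(
  commands=[
    {"travel": [-0.031,-0.238,0],"turn": [0,0,0]},
    {"travel": [-0.031,-0.238,0],"turn": [0,0,0]},
    {"travel": [-0.031,-0.238,0],"turn": [0,0,0]},
    {"travel": [-0.031,-0.238,0],"turn": [0,0,0]},
    {"travel": [-0.031,-0.238,0],"turn": [0,0,0]},
  ],
)

```text
time: 2.15
position: [0.5532, 0.1701, 0.3001]
tool_rot: [-3.138, 0.132, 0.001]
ft_force: [0.3, -0.2, -0.3]
grip_width: 1.003
grip_force: 0.0
```

step_arm(
  commands=[
    {"travel": [0,0,0],"turn": [0,0,0]},
    {"travel": [0,0,0],"turn": [0,0,0]},
    {"travel": [0,0,0],"turn": [0,0,0]},
  ],
)

```text
time: 2.45
position: [0.5546, 0.1649, 0.2998]
tool_rot: [3.137, -0.139, -0.001]
ft_force: [-0.6, -0.3, -0.6]
grip_width: 1.002
grip_force: 0.0
```

```bash
python3 - <<'E'
from h import *
import pickle
s=save('wrist','w2.png',1.4);pickle.dump(s,open('w2.pkl','wb'));print(s['position'],yaw(s),s['qd'].max())
E
```

```text
[0.55461408 0.16485882 0.29984016] -5.0847194652583845 0.013471535172669448
```

View pics/w2.png

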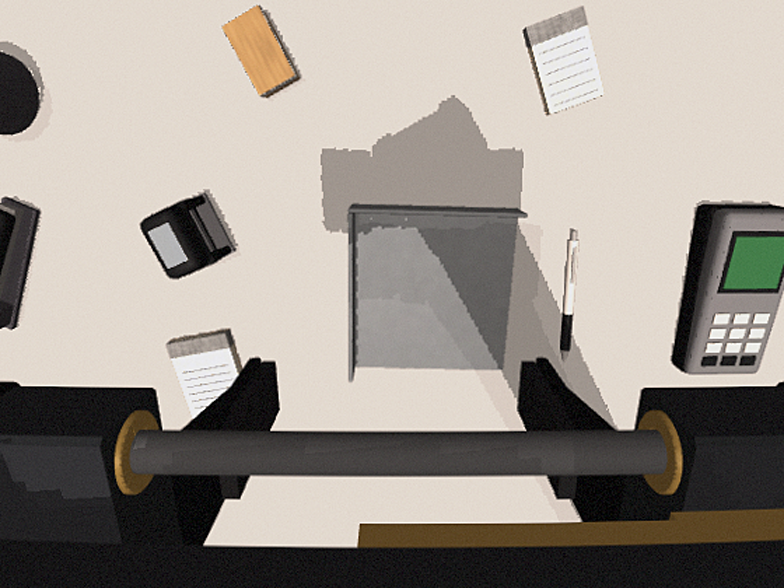

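```bash
python3 - <<'E'
from h import *
import pickle
np.set_printoptions(precision=4,suppress=True)
s=pickle.load(open('w2.pkl','rb'));s1=pickle.load(open('w1.pkl','rb'))
P=lambda uv,z,s=s:pix2w('wrist',np.array(uv)/1.4,z,s)[:,:2]
def ang(a,b): return np.degrees(np.arctan2(*(b-a)[::-1]))
t=P([(349,205),(349,381),(526,215),(501,370)],[.039,.039,.039,.003]);print('tray',t,ang(t[1],t[0]),ang(t[2],t[0])-90,np.linalg.norm(t[1]-t[0]),np.linalg.norm(t[2]-t[0]))
m=P([(529,28),(584,7),(603,96),(550,114)],.012);print('memo',m,m.mean(0),ang(m[3],m[0]),ang(m[2],m[1]),np.linalg.norm(m[0]-m[1]),np.linalg.norm(m[0]-m[3]))
d=P([(167,342),(230,330),(242,362)],.014);print('docket',d,ang(d[1],d[0])-90,np.linalg.norm(d[0]-d[1]))
te=P([(696,205),(784,203),(673,360)],[.05,.05,.03]);print('term',te)
te=P([(193,212),(287,203),(219,376),(296,376)],[.05,.05,.025,.025],s1);print('term1',te)
n=P([(465,296),(502,297),(500,347),(463,345)],.012,s1);print('note',n.mean(0),ang(n[3],n[0]),ang(n[2],n[1]),np.linalg.norm(n[0]-n[1]),np.linalg.norm(n[0]-n[3]))
print('bell',P([(461,165)],.014,s1), 'docket top view', pix2w('top',np.array([(216.5,319),(249,319),(248,381),(216,381)])/1.4,.014)[:,:2])
print('stamp grip top corners',P([(141,221),(187,200),(187,277)],.082))
plan((.46,.375,.17,-5))
E
```

```text
tray [[0.5893 0.2054]
 [0.4184 0.2258]
 [0.5666 0.0491]
 [0.3991 0.069 ]] -6.7895170331260015 -8.260246053242014 0.17206382853935429 0.15794868344095592
memo [[ 0.7236  0.0365]
 [ 0.7368 -0.0113]
 [ 0.663  -0.0287]
 [ 0.6514  0.0192]] [0.6937 0.0039] 13.487261708923882 13.290167561499775 0.049544469744103196 0.07432203047568083
docket [[0.4661 0.4108]
 [0.4734 0.3431]
 [0.4374 0.3374]] 6.116420598297552 0.06814615711090834
term [[ 0.5647 -0.0988]
 [ 0.5603 -0.1799]
 [ 0.4067 -0.1006]]
term1 [[ 0.5572 -0.129 ]
 [ 0.5572 -0.2125]
 [ 0.3884 -0.1104]
 [ 0.3818 -0.1893]]
note [ 0.4193 -0.3824] -4.88442954687442 -3.5482560659506994 0.0368995400455609 0.05240990145121513
bell [[ 0.5741 -0.3682]] docket top view [[0.4627 0.4092]
 [0.4678 0.3425]
 [0.3435 0.3297]
 [0.3382 0.394 ]]
stamp grip top corners [[0.5972 0.372 ]
 [0.6101 0.3304]
 [0.5471 0.3439]]
t2.5 pos [0.5547 0.1645 0.2999] yaw -5.13 grip 1.003 F0.0
(0.46, 0.375, 0.17, -5) travel [-0.1131, -0.2013, 0.1297] turn [0.1, 0.0, -0.1] rows 5.3
```

```bash
python3 - <<'E'
from h import *
plan((.478,.275,.2,0),(.403,.368,.09,5.5),(.403,.368,.018,5.5))
E
```

```text
t2.5 pos [0.5547 0.1645 0.2999] yaw -5.13 grip 1.003 F0.0
(0.478, 0.275, 0.2, 0) travel [-0.0863, -0.1033, 0.0998] turn [0.1, 0.0, -5.1] rows 3.4
(0.403, 0.368, 0.09, 5.5) travel [-0.075, -0.093, 0.11] turn [0.0, 0.0, -5.5] rows 3.2
(0.403, 0.368, 0.018, 5.5) travel [0.0, -0.0, 0.072] turn [0.0, 0.0, 0.0] rows 1.4
```

step_arm(
  commands=[
    {"travel": [-0.086,-0.103,0.1],"turn": [0,0,-5]},
    {"travel": [-0.086,-0.103,0.1],"turn": [0,0,-5]},
    {"travel": [-0.086,-0.103,0.1],"turn": [0,0,-5]},
    {"travel": [-0.086,-0.103,0.1],"turn": [0,0,-5]},
  ],
)

```text
time: 2.9
position: [0.4735, 0.2784, 0.1976]
tool_rot: [3.141, 0.007, -0.007]
ft_force: [0.3, 0.1, -1.3]
grip_width: 1.002
grip_force: 0.0
```

step_arm(
  commands=[
    {"travel": [-0.075,-0.093,0.11],"turn": [0,0,-5.5]},
    {"travel": [-0.075,-0.093,0.11],"turn": [0,0,-5.5]},
    {"travel": [-0.075,-0.093,0.11],"turn": [0,0,-5.5]},
    {"travel": [-0.075,-0.093,0.11],"turn": [0,0,-5.5]},
    {"travel": [-0.075,-0.093,0.11],"turn": [0,0,-5.5]},
  ],
)

```text
time: 3.4
position: [0.4016, 0.3692, 0.0892]
tool_rot: [3.136, 0.154, -0.004]
ft_force: [0.3, -0.4, -0.2]
grip_width: 1.002
grip_force: 0.0
```

```bash
python3 - <<'E'
from h import *
import pickle
s=save('wrist','w3.png',1);pickle.dump(s,open('w3.pkl','wb'))
plan((.403,.368,.018,5.5))
E
```

```text
t3.5 pos [0.4037 0.3688 0.0905] yaw 5.49 grip 0.996 F0.0
(0.403, 0.368, 0.018, 5.5) travel [-0.0008, 0.0006, 0.0725] turn [0.1, -0.0, -0.0] rows 1.4
```

View pics/w3.png

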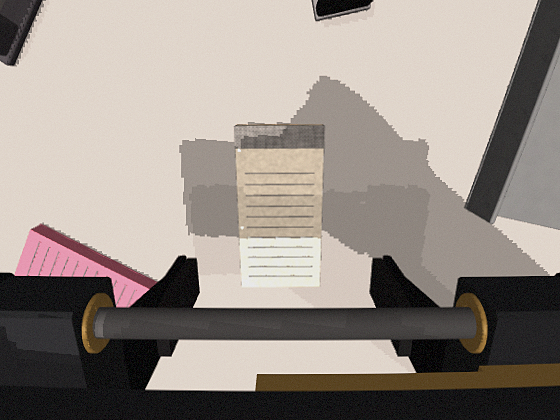

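```bash
python3 - <<'E'
from h import *
import pickle
np.set_printoptions(precision=4,suppress=True)
s=pickle.load(open('w3.pkl','rb'))
w=pix2w('wrist',[(235,126),(324,125),(320,287),(240,287),(155,287)],.014,s)
R=Ro.from_rotvec(s['tool_rot']).as_matrix()
print(w[:4].mean(0),w); print('tool frame',(w-s['position'])@R)
E
```

```text
[0.4038 0.3734 0.014 ] [[0.4646 0.4113 0.014 ]
 [0.4715 0.3481 0.014 ]
 [0.3428 0.3345 0.014 ]
 [0.3364 0.3999 0.014 ]
 [0.3292 0.47   0.014 ]]
tool frame [[ 0.067  -0.0357  0.0749]
 [ 0.0676  0.0278  0.075 ]
 [-0.0617  0.0287  0.0753]
 [-0.0617 -0.037   0.0752]
 [-0.0619 -0.1075  0.0751]]
```

step_arm(
  commands=[
    {"travel": [0.003,-0.004,0.04],"turn": [0,0,0]},
    {"travel": [0.003,-0.004,0.072],"turn": [0,0,0]},
    {"travel": [0.003,-0.004,0.072],"turn": [0,0,0]},
    {"travel": [0.003,-0.004,0.072],"turn": [0,0,0]},
  ],
)

```text
time: 3.85
position: [0.4072, 0.3732, 0.0196]
tool_rot: [-3.138, -0.147, -0.002]
ft_force: [0.6, -0.2, 0.9]
grip_width: 1.002
grip_force: 0.0
```

step_arm(
  commands=[
    {"travel": [0,0,0],"turn": [0,0,0]},
    {"travel": [0,0,0],"turn": [0,0,0]},
    {"travel": [0,0,0],"turn": [0,0,0]},
    {"travel": [0,0,0],"turn": [0,0,0]},
    {"travel": [0,0,0],"turn": [0,0,0]},
  ],
  gripper=0.6,
  force=25,
)

```text
time: 4.35
position: [0.405, 0.3743, 0.0187]
tool_rot: [-3.138, -0.153, -0.001]
ft_force: [0.2, 0.8, -0.5]
grip_width: 0.649
grip_force: 0.0
```

step_arm(
  commands=[
    {"travel": [0,0,-0.02],"turn": [0,0,0]},
    {"travel": [0,0,-0.05],"turn": [0,0,0]},
    {"travel": [0,0,-0.082],"turn": [0,0,0]},
    {"travel": [0,0,-0.082],"turn": [0,0,0]},
  ],
)

```text
time: 4.75
position: [0.407, 0.3768, 0.1047]
tool_rot: [-3.134, -0.153, -0.01]
ft_force: [0.3, -0.0, 0.9]
grip_width: 0.603
grip_force: 0.0
```

```bash
cat >> h.py <<'E'
TO=np.array([.4935,.134]);TY=-6.5
def tr(x,y):
    a=np.radians(TY);return TO+np.array([np.cos(a)*x-np.sin(a)*y,np.sin(a)*x+np.cos(a)*y])
def T(x,y,z,dy=0): return (*tr(x,y).round(4),z,TY+dy)
E
python3 - <<'E'
from h import *
plan((.46,.25,.1,0),T(.005,.017,.1),T(.005,.017,.022))
E
```

```text
t4.8 pos [0.407  0.3768 0.1047] yaw 5.57 grip 0.603 F0.0
(0.46, 0.25, 0.1, 0) travel [0.0404, 0.1313, 0.0045] turn [-0.2, -0.4, 5.6] rows 2.7
(np.float64(0.5004), np.float64(0.1503), 0.1, -6.5) travel [0.0404, 0.0997, 0.0] turn [0.0, -0.0, 6.5] rows 2.2
(np.float64(0.5004), np.float64(0.1503), 0.022, -6.5) travel [0.0, -0.0, 0.078] turn [0.0, 0.0, 0.0] rows 1.6
```

```bash
python3 - <<'E'
from h import *
s=save('wrist','w4.png',1);plan((.403,.37,.1,5.5))
E
```

```text
t4.8 pos [0.4061 0.3755 0.1026] yaw 5.56 grip 0.599 F0.0
(0.403, 0.37, 0.1, 5.5) travel [-0.0036, 0.0052, 0.0025] turn [-0.1, -0.2, 0.1] rows 0.1
```

View pics/w4.png

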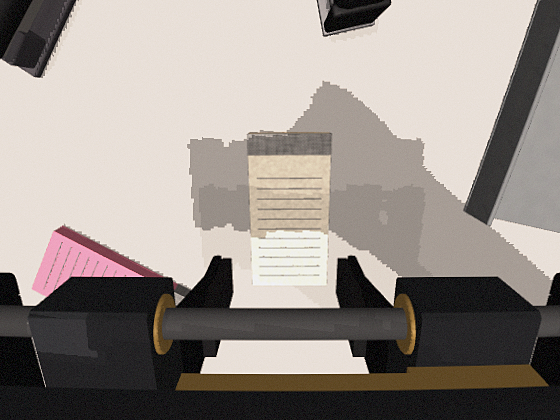

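step_arm(
  commands=[
    {"travel": [-0.003,0.0,0.04],"turn": [0,0,0]},
    {"travel": [-0.003,0.0,0.068],"turn": [0,0,0]},
    {"travel": [-0.003,0.0,0.068],"turn": [0,0,0]},
  ],
)

```text
time: 5.1
position: [0.3986, 0.3706, 0.0277]
tool_rot: [3.132, 0.153, -0.012]
ft_force: [-1.2, -0.5, -0.6]
grip_width: 0.599
grip_force: 0.0
```

step_arm(
  commands=[
    {"travel": [0,0,0.002],"turn": [0,0,0]},
    {"travel": [0,0,0.004],"turn": [0,0,0]},
  ],
)

```text
time: 5.3
position: [0.4026, 0.3748, 0.0294]
tool_rot: [-3.137, -0.153, -0.002]
ft_force: [0.5, 0.4, 0.1]
grip_width: 0.6
grip_force: 0.0
```

step_arm(
  commands=[
    {"travel": [0,0,0.002],"turn": [0,0,0]},
    {"travel": [0,0,0.004],"turn": [0,0,0]},
  ],
)

```text
time: 5.5
position: [0.4026, 0.3744, 0.0252]
tool_rot: [-3.137, -0.152, -0.003]
ft_force: [0.6, 0.1, -0.0]
grip_width: 0.602
grip_force: 0.0
```

step_arm(
  commands=[
    {"travel": [0,0,0.001],"turn": [0,0,0]},
    {"travel": [0,0,0.001],"turn": [0,0,0]},
  ],
)

```text
time: 5.7
position: [0.402, 0.3738, 0.0234]
tool_rot: [3.138, 0.152, 0.0]
ft_force: [-0.3, 0.0, 0.2]
grip_width: 0.601
grip_force: 0.0
```

```bash
python3 - <<'E'
from h import *
s=save('wrist','w5.png',1);plan((.403,.37,.1,5.5));print(s['ft_force'])
E
```

```text
t5.8 pos [0.402  0.3739 0.0235] yaw 5.55 grip 0.599 F0.0
(0.403, 0.37, 0.1, 5.5) travel [0.0006, 0.004, -0.0765] turn [0.0, -0.0, 0.1] rows 1.5
[-0.26589978  0.03248071  0.23329579]
```

View pics/w5.png

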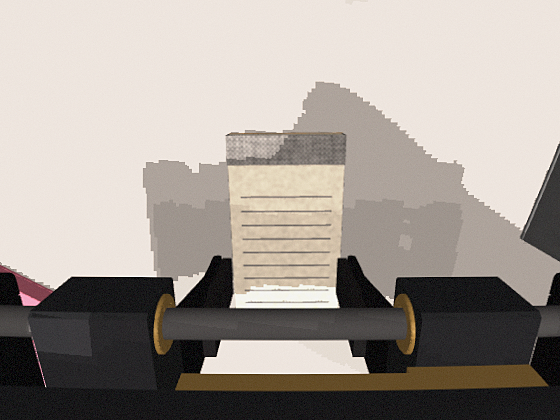

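step_arm(
  commands=[
    {"travel": [0,0,0],"turn": [0,0,0]},
    {"travel": [0,0,0],"turn": [0,0,0]},
    {"travel": [0,0,0],"turn": [0,0,0]},
    {"travel": [0,0,0.003],"turn": [0,0,0]},
    {"travel": [0,0,0.006],"turn": [0,0,0]},
  ],
  gripper=1.0,
)

```text
time: 6.25
position: [0.4019, 0.3738, 0.0171]
tool_rot: [3.138, 0.152, 0.0]
ft_force: [0.5, 0.1, 0.0]
grip_width: 0.95
grip_force: 0.0
```

step_arm(
  commands=[
    {"travel": [0,0,0.002],"turn": [0,0,0]},
    {"travel": [0,0,0.004],"turn": [0,0,0]},
    {"travel": [0,0,0.004],"turn": [0,0,0]},
  ],
)

```text
time: 6.55
position: [0.4016, 0.3737, 0.0129]
tool_rot: [3.137, 0.153, -0.001]
ft_force: [-0.0, -1.1, -1.1]
grip_width: 0.997
grip_force: 0.0
```

step_arm(
  commands=[
    {"travel": [0,0,0.001],"turn": [0,0,0]},
    {"travel": [0,0,0.003],"turn": [0,0,0]},
    {"travel": [0,0,0.003],"turn": [0,0,0]},
  ],
)

```text
time: 6.85
position: [0.4018, 0.3737, 0.0101]
tool_rot: [3.138, 0.152, -0.001]
ft_force: [0.4, -0.7, -0.8]
grip_width: 0.999
grip_force: 0.0
```

```bash
python3 - <<'E'
from h import *
s=ctrl.get_state();plan((.403,.37,.1,5.5));print(s['ft_force'],s['joint_positions'])
E
```

```text
t6.8 pos [0.4018 0.3737 0.0101] yaw 5.56 grip 0.999 F0.0
(0.403, 0.37, 0.1, 5.5) travel [0.0008, 0.0038, -0.0899] turn [0.0, 0.0, 0.1] rows 1.8
[ 0.44612022 -0.73210584 -0.77417633] [-0.13382247  0.38798454 -0.7713403   1.88411737  0.31941908  0.99682795
 -2.51829379]
```

step_arm(
  commands=[
    {"travel": [0,0,0.003],"turn": [0,0,0]},
    {"travel": [0,0,0.006],"turn": [0,0,0]},
    {"travel": [0,0,0.009],"turn": [0,0,0]},
    {"travel": [0,0,0.009],"turn": [0,0,0]},
  ],
)

```text
time: 7.25
position: [0.4016, 0.3735, 0.0007]
tool_rot: [3.137, 0.152, -0.001]
ft_force: [0.3, -0.2, 0.3]
grip_width: 1.004
grip_force: 0.0
```

step_arm(
  commands=[
    {"travel": [0,0,0.003],"turn": [0,0,0]},
    {"travel": [0,0,0.006],"turn": [0,0,0]},
    {"travel": [0,0,0.009],"turn": [0,0,0]},
    {"travel": [0,0,0.009],"turn": [0,0,0]},
  ],
)

```text
time: 7.65
position: [0.4016, 0.3736, -0.0083]
tool_rot: [3.137, 0.152, -0.001]
ft_force: [0.3, 0.4, 0.4]
grip_width: 1.002
grip_force: 0.0
```

```bash
python3 - <<'E'
from h import *
s=save('wrist','w6.png',1);plan((.403,.37,.1,5.5));print(s['ft_force'])
E
```

```text
t7.7 pos [ 0.4017  0.3737 -0.008 ] yaw 5.56 grip 1.003 F0.0
(0.403, 0.37, 0.1, 5.5) travel [0.0008, 0.0038, -0.108] turn [0.0, 0.0, 0.1] rows 2.2
[0.33064758 0.38939038 0.44727458]
```

View pics/w6.png

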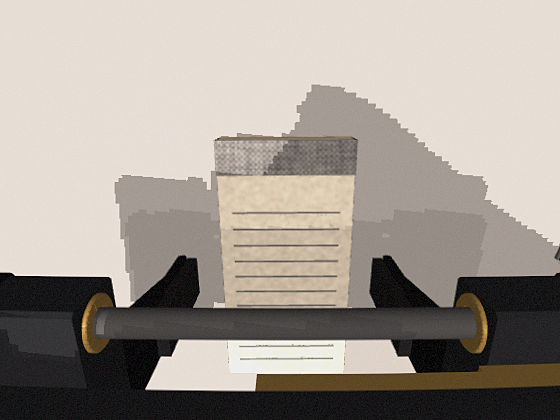

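step_arm(
  commands=[
    {"travel": [0,0,0.003],"turn": [0,0,0]},
    {"travel": [0,0,0.006],"turn": [0,0,0]},
    {"travel": [0,0,0.01],"turn": [0,0,0]},
    {"travel": [0,0,0.01],"turn": [0,0,0]},
  ],
)

```text
time: 8.1
position: [0.4015, 0.3734, -0.0184]
tool_rot: [3.137, 0.152, -0.002]
ft_force: [-0.2, 0.0, -0.3]
grip_width: 1.002
grip_force: 0.0
```

step_arm(
  commands=[
    {"travel": [0,0,0.001],"turn": [0,0,0]},
    {"travel": [0,0,0.002],"turn": [0,0,0]},
    {"travel": [0,0,0.002],"turn": [0,0,0]},
  ],
)

```text
time: 8.4
position: [0.4019, 0.3738, -0.0198]
tool_rot: [3.138, 0.152, -0.0]
ft_force: [0.3, 0.0, 0.3]
grip_width: 0.997
grip_force: 0.0
```

step_arm(
  commands=[
    {"travel": [0,0,0.001],"turn": [0,0,0]},
    {"travel": [0,0,0.002],"turn": [0,0,0]},
    {"travel": [0,0,0.002],"turn": [0,0,0]},
  ],
)

```text
time: 8.7
position: [0.402, 0.3739, -0.0217]
tool_rot: [3.138, 0.152, 0.0]
ft_force: [-1.0, -0.3, 0.8]
grip_width: 1.001
grip_force: 0.2
```

step_arm(
  commands=[
    {"travel": [0,0,0],"turn": [0,0,0]},
    {"travel": [0,0,0],"turn": [0,0,0]},
    {"travel": [0,0,0],"turn": [0,0,0]},
    {"travel": [0,0,0],"turn": [0,0,0]},
  ],
  gripper=0.5,
  force=25,
)

```text
time: 9.1
position: [0.4019, 0.3739, -0.0217]
tool_rot: [3.138, 0.152, 0.0]
ft_force: [-0.1, 1.1, -0.0]
grip_width: 0.734
grip_force: 25.1
```

```bash
python3 - <<'E'
from h import *
s=ctrl.get_state();plan((.403,.37,.1,5.5));print(s['ft_force'])
E
```

```text
t9.1 pos [ 0.4019  0.3739 -0.0217] yaw 5.56 grip 0.734 F25.1
(0.403, 0.37, 0.1, 5.5) travel [0.0007, 0.004, -0.1217] turn [0.0, -0.0, 0.1] rows 2.4
[-0.12888796  1.05304479 -0.03832818]
```

```bash
python3 - <<'E'
from h import *
plan((.402,.374,.045,5.5),(.45,.26,.045,0),T(.003,.017,.045),T(.003,.017,-.017))
E
```

```text
t9.1 pos [ 0.4019  0.3739 -0.0217] yaw 5.56 grip 0.734 F25.1
(0.402, 0.374, 0.045, 5.5) travel [0.0001, -0.0001, -0.0667] turn [0.0, -0.0, 0.1] rows 1.3
(0.45, 0.26, 0.045, 0) travel [0.0369, 0.1181, 0.0] turn [-0.0, -0.0, 5.5] rows 2.5
(np.float64(0.4984), np.float64(0.1506), 0.045, -6.5) travel [0.0484, 0.1094, 0.0] turn [0.0, -0.0, 6.5] rows 2.4
(np.float64(0.4984), np.float64(0.1506), -0.017, -6.5) travel [0.0, -0.0, 0.062] turn [0.0, 0.0, 0.0] rows 1.2
```

step_arm(
  commands=[
    {"travel": [0,0,-0.02],"turn": [0,0,0]},
    {"travel": [0,0,-0.045],"turn": [0,0,0]},
    {"travel": [0,0,-0.067],"turn": [0,0,0]},
    {"travel": [0,0,-0.067],"turn": [0,0,0]},
  ],
)

```text
time: 9.5
position: [0.4036, 0.3755, 0.0481]
tool_rot: [-3.135, -0.152, -0.007]
ft_force: [-0.4, 0.6, -1.0]
grip_width: 0.734
grip_force: 25.0
```

step_arm(
  commands=[
    {"travel": [0.009,0.03,0],"turn": [0,0,1]},
    {"travel": [0.018,0.06,0],"turn": [0,0,2.5]},
    {"travel": [0.027,0.09,0],"turn": [0,0,4]},
    {"travel": [0.037,0.118,0],"turn": [0,0,5.5]},
  ],
)

```text
time: 9.9
position: [0.4498, 0.258, 0.0441]
tool_rot: [3.14, -0.0, -0.002]
ft_force: [-0.5, -0.1, -0.3]
grip_width: 0.734
grip_force: 25.0
```

step_arm(
  commands=[
    {"travel": [0.012,0.03,0],"turn": [0,0,2]},
    {"travel": [0.024,0.06,0],"turn": [0,0,4]},
    {"travel": [0.036,0.085,0],"turn": [0,0,5.5]},
    {"travel": [0.048,0.109,0],"turn": [0,0,6.5]},
    {"travel": [0.048,0.109,0],"turn": [0,0,6.5]},
  ],
)

```text
time: 10.4
position: [0.4994, 0.1459, 0.0439]
tool_rot: [3.133, -0.188, -0.002]
ft_force: [0.6, -0.6, -1.7]
grip_width: 0.729
grip_force: 25.0
```

```bash
python3 - <<'E'
from h import *
import pickle
s=save('wrist','w7.png',1);pickle.dump(s,open('w7.pkl','wb'));plan(T(.003,.017,.045),T(.003,.017,-.017));print(s['ft_force'])
E
```

```text
t10.4 pos [0.4983 0.1485 0.0441] yaw -6.69 grip 0.733 F25.0
(np.float64(0.4984), np.float64(0.1506), 0.045, -6.5) travel [-0.0002, -0.0021, -0.0009] turn [0.1, 0.1, -0.2] rows 0.0
(np.float64(0.4984), np.float64(0.1506), -0.017, -6.5) travel [0.0, -0.0, 0.062] turn [0.0, 0.0, 0.0] rows 1.2
[ 0.55413211 -0.63842653 -1.65933273]
```

View pics/w7.png

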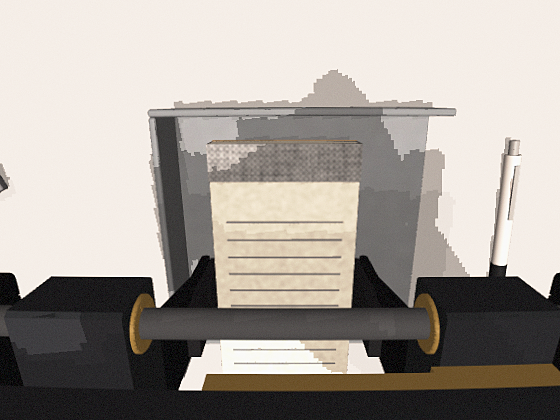

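```bash
python3 - <<'E'
from h import *
import pickle
np.set_printoptions(precision=4,suppress=True)
s=pickle.load(open('w7.pkl','rb'));R=Ro.from_rotvec(s['tool_rot']).as_matrix()
f=lambda uv,z:(pix2w('wrist',uv,z,s)-s['position'])@R
print('rim',f([(149,110),(456,109),(162,117)],.039)); print('pad head',f([(208,143),(361,143)],s['position'][2]+.0217+.014))
w=pix2w('wrist',[(149,110),(456,109)],.039,s);d=w[0]-w[1];print(w,np.degrees(np.arctan2(d[1],d[0]))-90)
E
```

```text
rim [[ 0.0794 -0.0707  0.0047]
 [ 0.0801  0.089   0.0051]
 [ 0.0758 -0.0642  0.0047]]
pad head [[ 0.0666 -0.0324 -0.0358]
 [ 0.0665  0.0315 -0.0357]]
[[0.5867 0.2066 0.039 ]
 [0.5683 0.0479 0.039 ]] -6.625419117673033
```

step_arm(
  commands=[
    {"travel": [0,-0.008,0.02],"turn": [0,0,0]},
    {"travel": [0,-0.008,0.04],"turn": [0,0,0]},
    {"travel": [0,-0.008,0.056],"turn": [0,0,0]},
    {"travel": [0,-0.008,0.061],"turn": [0,0,0]},
    {"travel": [0,-0.008,0.061],"turn": [0,0,0]},
  ],
)

```text
time: 10.95
position: [0.4981, 0.1593, -0.0166]
tool_rot: [3.136, -0.175, -0.003]
ft_force: [0.2, -0.3, -1.1]
grip_width: 0.738
grip_force: 25.0
```

step_arm(
  commands=[
    {"travel": [0,0,0],"turn": [0,0,0]},
    {"travel": [0,0,0],"turn": [0,0,0]},
    {"travel": [0,0,0],"turn": [0,0,0]},
  ],
  gripper=0.83,
)

```text
time: 11.25
position: [0.5, 0.1591, -0.0148]
tool_rot: [-3.136, 0.177, -0.003]
ft_force: [-0.7, 1.1, -0.5]
grip_width: 0.822
grip_force: 0.0
```

```bash
sed -i 's/^TO=.*/TO=np.array([.4918,.140]);TY=-6.6/' h.py; cat >> h.py <<'E'
def tpos(s):
    a=np.radians(TY);d=np.array(s['position'][:2])-TO;return (np.array([np.cos(a)*d[0]+np.sin(a)*d[1],-np.sin(a)*d[0]+np.cos(a)*d[1]])*1000).round(1)
E
python3 - <<'E'
from h import *
s=ctrl.get_state();print(tpos(s),s['position'],s['ft_force'],s['grip_width'])
E
```

```text
[ 6.  19.9] [ 0.50000324  0.15912115 -0.01478566] [-0.66173009  1.11815666 -0.54184418] 0.8224748895288845
```

step_arm(
  commands=[
    {"travel": [0,0,-0.025],"turn": [0,0,0]},
    {"travel": [0,0,-0.05],"turn": [0,0,0]},
    {"travel": [0,0,-0.05],"turn": [0,0,0]},
  ],
)

```text
time: 11.55
position: [0.5023, 0.16, 0.0381]
tool_rot: [-3.135, 0.177, -0.011]
ft_force: [0.9, 0.6, 0.3]
grip_width: 0.828
grip_force: 0.0
```

step_arm(
  commands=[
    {"travel": [0.002,0.03,0],"turn": [0,0,0.2]},
    {"travel": [0.002,0.054,0],"turn": [0,0,0.2]},
    {"travel": [0.002,0.054,0],"turn": [0,0,0.2]},
    {"travel": [0.002,0.054,0],"turn": [0,0,0.2]},
    {"travel": [0.002,0.054,0],"turn": [0,0,0.2]},
  ],
  gripper=0,
)

```text
time: 12.05
position: [0.4951, 0.1062, 0.0343]
tool_rot: [-3.136, 0.18, -0.0]
ft_force: [-0.6, -0.0, 0.2]
grip_width: 0.462
grip_force: 0.0
```

step_arm(
  commands=[
    {"travel": [0,0,0],"turn": [0,0,0]},
    {"travel": [0,0,0],"turn": [0,0,0]},
    {"travel": [0,0,0],"turn": [0,0,0]},
    {"travel": [0,0,0],"turn": [0,0,0]},
  ],
)

```text
time: 12.45
position: [0.4951, 0.1054, 0.0343]
tool_rot: [-3.136, 0.181, 0.0]
ft_force: [0.2, 0.3, -0.1]
grip_width: 0.097
grip_force: 0.0
```

```bash
python3 - <<'E'
from h import *
import pickle
s=save('wrist','w8.png',1);pickle.dump(s,open('w8.pkl','wb'));plan(T(.008,-.033,.03));s=ctrl.get_state();print(tpos(s),s['ft_force'])
E
```

```text
t12.5 pos [0.4951 0.1053 0.0343] yaw -6.62 grip 0.058 F0.0
(np.float64(0.496), np.float64(0.1063), 0.03, -6.6) travel [0.0008, -0.0011, 0.0043] turn [-0.0, 0.0, -0.0] rows 0.1
[  7.2 -34.1] [-0.47496283 -0.1660985  -0.8199809 ]
```

View pics/w8.png

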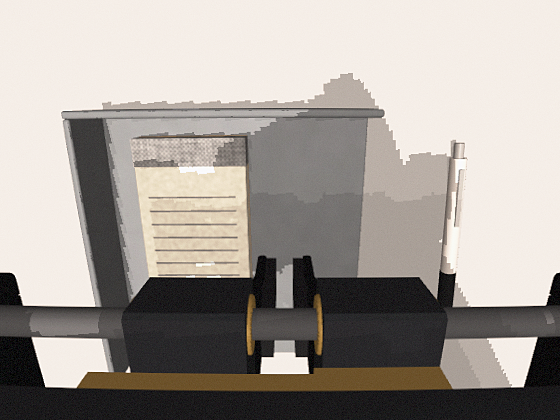

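```bash
python3 - <<'E'
from h import *
import pickle
s=pickle.load(open('w8.pkl','rb'))
w=pix2w('wrist',[(132,138),(247,138),(250,265)],.017,s)
for x in w: print(tpos({'position':x}))
E
```

```text
[71.3 52.7]
[ 70.9 -12.5]
[ -7.2 -12. ]
```

step_arm(
  commands=[
    {"travel": [0,0,0.02],"turn": [0,0,0]},
    {"travel": [0,0,0.04],"turn": [0,0,0]},
    {"travel": [0,0,0.048],"turn": [0,0,0]},
    {"travel": [0,0,0.048],"turn": [0,0,0]},
  ],
)

```text
time: 12.9
position: [0.494, 0.105, -0.0147]
tool_rot: [3.136, -0.182, -0.004]
ft_force: [0.0, 0.6, -0.3]
grip_width: 0.003
grip_force: 0.0
```

step_arm(
  commands=[
    {"travel": [0,-0.005,0],"turn": [0,0,0]},
    {"travel": [0,-0.01,0],"turn": [0,0,0]},
    {"travel": [0,-0.015,0],"turn": [0,0,0]},
    {"travel": [0,-0.02,0],"turn": [0,0,0]},
    {"travel": [0,-0.024,0],"turn": [0,0,0]},
  ],
)

```text
time: 13.4
position: [0.4982, 0.1296, -0.0133]
tool_rot: [3.136, -0.181, 0.001]
ft_force: [0.2, -0.2, 0.7]
grip_width: 0.006
grip_force: 0.2
```

step_arm(
  commands=[
    {"travel": [0,-0.001,0],"turn": [0,0,0]},
    {"travel": [0,-0.002,0],"turn": [0,0,0]},
    {"travel": [0,-0.003,0],"turn": [0,0,0]},
  ],
)

```text
time: 13.7
position: [0.4982, 0.1317, -0.0137]
tool_rot: [3.136, -0.182, -0.0]
ft_force: [-0.7, -1.2, 1.0]
grip_width: 0.004
grip_force: 0.3
```

```bash
python3 - <<'E'
from h import *
s=ctrl.get_state();print(tpos(s),s['position'],s['ft_force'],s['grip_width'])
E
```

```text
[ 7.3 -7.5] [ 0.49817595  0.131703   -0.0137412 ] [-0.65972053 -1.17657008  1.0106748 ] 0.004456689991714339
```

step_arm(
  commands=[
    {"travel": [0,-0.001,0],"turn": [0,0,0]},
    {"travel": [0,-0.002,0],"turn": [0,0,0]},
    {"travel": [0,-0.003,0],"turn": [0,0,0]},
  ],
)

```text
time: 14.0
position: [0.4986, 0.1349, -0.0137]
tool_rot: [3.136, -0.182, -0.0]
ft_force: [0.2, -0.3, 0.8]
grip_width: 0.007
grip_force: 0.1
```

step_arm(
  commands=[
    {"travel": [0,-0.001,0],"turn": [0,0,0]},
    {"travel": [0,-0.001,0],"turn": [0,0,0]},
  ],
)

```text
time: 14.2
position: [0.4987, 0.1362, -0.0137]
tool_rot: [-3.136, 0.182, -0.0]
ft_force: [-0.1, 0.7, -0.3]
grip_width: 0.008
grip_force: 0.0
```

step_arm(
  commands=[
    {"travel": [0,-0.001,0],"turn": [0,0,0]},
    {"travel": [0,-0.001,0],"turn": [0,0,0]},
  ],
)

```text
time: 14.4
position: [0.4988, 0.1371, -0.0137]
tool_rot: [-3.136, 0.182, 0.0]
ft_force: [-0.0, -0.3, -0.6]
grip_width: 0.005
grip_force: 0.0
```

```bash
python3 - <<'E'
from h import *
s=ctrl.get_state();print(tpos(s),s['position'],s['ft_force'],s['grip_width'])
E
```

```text
[ 7.3 -2.1] [ 0.49880588  0.13705634 -0.013686  ] [-0.01916736 -0.29552296 -0.55176087] 0.0047333687598909435
```

step_arm(
  commands=[
    {"travel": [0,-0.001,0],"turn": [0,0,0]},
    {"travel": [0,-0.002,0],"turn": [0,0,0]},
    {"travel": [0,-0.002,0],"turn": [0,0,0]},
  ],
)

```text
time: 14.7
position: [0.4991, 0.139, -0.0137]
tool_rot: [-3.136, 0.182, -0.0]
ft_force: [0.9, -0.0, -0.1]
grip_width: 0.007
grip_force: 0.0
```

step_arm(
  commands=[
    {"travel": [0,-0.001,0],"turn": [0,0,0]},
    {"travel": [0,-0.001,0],"turn": [0,0,0]},
  ],
)

```text
time: 14.9
position: [0.499, 0.1391, -0.0137]
tool_rot: [3.135, -0.182, -0.001]
ft_force: [-0.9, -2.1, 1.9]
grip_width: 0.006
grip_force: 1.4
```

```bash
python3 - <<'E'
from h import *
import pickle
s=save('wrist','w9.png',1);pickle.dump(s,open('w9.pkl','wb'));print(tpos(s),s['position'],s['ft_force'],s['grip_width'])
E
```

```text
[ 7.3 -0.1] [ 0.49904013  0.13905447 -0.01371475] [-0.86106503 -2.09825839  1.89513427] 0.006199550268042067
```

View pics/w9.png

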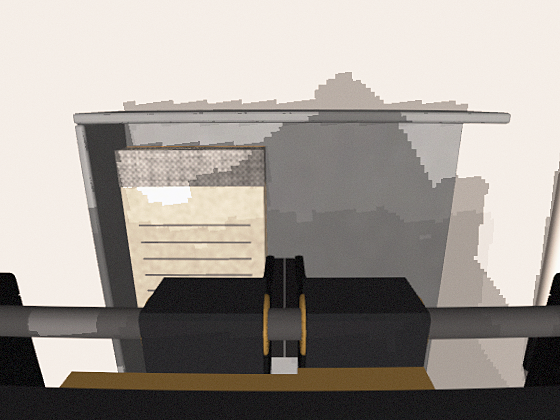

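step_arm(
  commands=[
    {"travel": [0,-0.001,0],"turn": [0,0,0]},
    {"travel": [0,-0.002,0],"turn": [0,0,0]},
  ],
)

```text
time: 15.15
position: [0.499, 0.1391, -0.0137]
tool_rot: [3.132, -0.184, -0.002]
ft_force: [-1.3, -8.5, 6.3]
grip_width: -0.0
grip_force: 4.4
```

step_arm(
  commands=[
    {"travel": [0,0.008,0],"turn": [0,0,0]},
    {"travel": [0,0.008,-0.045],"turn": [0,0,0]},
    {"travel": [-0.02,0,-0.055],"turn": [0,0,0]},
    {"travel": [-0.05,-0.02,-0.055],"turn": [0,0,0]},
    {"travel": [-0.082,-0.042,-0.055],"turn": [0,0,0]},
  ],
)

```text
time: 15.65
position: [0.4229, 0.1941, 0.0419]
tool_rot: [-3.134, 0.185, -0.003]
ft_force: [-0.2, 0.2, -0.1]
grip_width: 0.008
grip_force: 0.0
```

step_arm(
  commands=[
    {"travel": [0,0,0],"turn": [0,0,0]},
    {"travel": [0,0,0],"turn": [0,0,0]},
  ],
)

```text
time: 15.85
position: [0.4226, 0.194, 0.0415]
tool_rot: [-3.136, 0.178, -0.002]
ft_force: [0.7, -0.9, -0.9]
grip_width: 0.003
grip_force: 0.0
```

```bash
python3 - <<'E'
from h import *
s=ctrl.get_state();plan(T(-.074,.044,.04),T(-.074,.044,-.014));print(tpos(s),s['position'],s['ft_force'],s['grip_width'])
E
```

```text
t15.8 pos [0.4226 0.194  0.0415] yaw -6.50 grip 0.003 F0.0
(np.float64(0.4233), np.float64(0.1922), 0.04, -6.6) travel [0.0009, 0.0017, 0.0015] turn [-0.0, -0.1, 0.1] rows 0.0
(np.float64(0.4233), np.float64(0.1922), -0.014, -6.6) travel [0.0, -0.0, 0.054] turn [0.0, 0.0, 0.0] rows 1.1
[-75.   45.7] [0.42257554 0.19399592 0.04148832] [ 0.710091   -0.85889249 -0.93588632] 0.0031469610951697204
```

step_arm(
  commands=[
    {"travel": [0,0.001,0.03],"turn": [0,0,0]},
    {"travel": [0,0.001,0.055],"turn": [0,0,0]},
    {"travel": [0,0.001,0.055],"turn": [0,0,0]},
  ],
)

```text
time: 16.15
position: [0.4207, 0.1903, -0.0165]
tool_rot: [3.135, -0.184, -0.009]
ft_force: [-0.9, 0.5, -0.5]
grip_width: 0.006
grip_force: 0.0
```

step_arm(
  commands=[
    {"travel": [0.004,0,0],"turn": [0,0,0]},
    {"travel": [0.008,0,0],"turn": [0,0,0]},
    {"travel": [0.011,0,0],"turn": [0,0,0]},
    {"travel": [0.014,0,0],"turn": [0,0,0]},
    {"travel": [0.016,0,0],"turn": [0,0,0]},
  ],
)

```text
time: 16.65
position: [0.4394, 0.1903, -0.0131]
tool_rot: [-3.136, 0.182, -0.002]
ft_force: [-0.8, 1.2, -0.2]
grip_width: 0.009
grip_force: 0.3
```

step_arm(
  commands=[
    {"travel": [0.001,0,0],"turn": [0,0,0]},
    {"travel": [0.002,0,0],"turn": [0,0,0]},
  ],
)

```text
time: 16.85
position: [0.4406, 0.19, -0.0136]
tool_rot: [3.136, -0.182, 0.0]
ft_force: [-0.1, -0.2, 0.1]
grip_width: 0.0
grip_force: 0.3
```

step_arm(
  commands=[
    {"travel": [0.001,0,0],"turn": [0,0,0]},
    {"travel": [0.002,0,0],"turn": [0,0,0]},
  ],
)

```text
time: 17.05
position: [0.4417, 0.1898, -0.0138]
tool_rot: [3.136, -0.182, -0.003]
ft_force: [-3.9, 0.4, 2.8]
grip_width: 0.006
grip_force: 2.0
```

```bash
python3 - <<'E'
from h import *
s=ctrl.get_state();print(tpos(s),s['position'],s['ft_force'],s['grip_width'])
E
```

```text
[-55.5  43.7] [ 0.44169475  0.18978278 -0.0138418 ] [-3.94349297  0.409448    2.75915669] 0.0055987000152491915
```

step_arm(
  commands=[
    {"travel": [0.001,0,0],"turn": [0,0,0]},
    {"travel": [0.001,0,0],"turn": [0,0,0]},
  ],
)

```text
time: 17.25
position: [0.4416, 0.1898, -0.014]
tool_rot: [3.135, -0.181, -0.005]
ft_force: [-5.9, 1.2, 3.3]
grip_width: 0.004
grip_force: 2.7
```

step_arm(
  commands=[
    {"travel": [-0.01,0,0],"turn": [0,0,0]},
    {"travel": [-0.01,0,-0.04],"turn": [0,0,0]},
    {"travel": [-0.01,0,-0.074],"turn": [0,0,0]},
    {"travel": [-0.01,0,-0.074],"turn": [0,0,0]},
  ],
)

```text
time: 17.65
position: [0.4372, 0.1924, 0.0647]
tool_rot: [-3.134, 0.182, -0.015]
ft_force: [1.0, 0.8, -0.8]
grip_width: 0.005
grip_force: 0.0
```

```bash
python3 - <<'E'
from h import *
plan((.56,.09,.06,3),(.693,.004,.06,13.4),(.693,.004,-.0215,13.4))
E
```

```text
t17.6 pos [0.4372 0.1924 0.0647] yaw -6.63 grip 0.005 F0.0
(0.56, 0.09, 0.06, 3) travel [0.1337, 0.0875, 0.0057] turn [-0.1, -0.6, -9.6] rows 3.2
(0.693, 0.004, 0.06, 13.4) travel [0.1283, 0.0928, 0.0] turn [-0.0, 0.0, -10.4] rows 3.2
(0.693, 0.004, -0.0215, 13.4) travel [0.0, -0.0, 0.0815] turn [0.0, 0.0, 0.0] rows 1.6
```

step_arm(
  commands=[
    {"travel": [0.134,0.087,0.002],"turn": [0,0,-9.6]},
    {"travel": [0.134,0.087,0.002],"turn": [0,0,-9.6]},
    {"travel": [0.134,0.087,0.002],"turn": [0,0,-9.6]},
    {"travel": [0.134,0.087,0.002],"turn": [0,0,-9.6]},
  ],
  gripper=1.0,
)

```text
time: 18.05
position: [0.5606, 0.0825, 0.0574]
tool_rot: [3.139, 0.068, 0.003]
ft_force: [-0.7, 0.1, -0.5]
grip_width: 0.283
grip_force: 0.0
```

step_arm(
  commands=[
    {"travel": [0.128,0.093,0],"turn": [0,0,-10.4]},
    {"travel": [0.128,0.093,0],"turn": [0,0,-10.4]},
    {"travel": [0.128,0.093,0],"turn": [0,0,-10.4]},
    {"travel": [0.128,0.093,0],"turn": [0,0,-10.4]},
    {"travel": [0.128,0.093,0],"turn": [0,0,-10.4]},
  ],
)

```text
time: 18.55
position: [0.6895, 0.0014, 0.0568]
tool_rot: [-3.12, -0.361, 0.002]
ft_force: [0.5, -0.1, -0.3]
grip_width: 0.74
grip_force: 0.0
```

step_arm(
  commands=[
    {"travel": [0,0,0],"turn": [0,0,0]},
    {"travel": [0,0,0],"turn": [0,0,0]},
  ],
)

```text
time: 18.75
position: [0.6879, 0.005, 0.0585]
tool_rot: [-3.119, -0.37, 0.001]
ft_force: [-0.5, -0.5, -1.1]
grip_width: 0.926
grip_force: 0.0
```

```bash
python3 - <<'E'
from h import *
import pickle
s=save('wrist','w10.png',1);pickle.dump(s,open('w10.pkl','wb'));plan((.693,.004,.06,13.4),(.693,.004,-.0215,13.4))
# where pad corners project & white blob
im=cv2.imread('pics/raw_w10.png');a=im.astype(int)
print('bg',np.median(a[:60].reshape(-1,3),0))
c=np.array([[.038,.0255],[-.038,.0255],[-.038,-.0255],[.038,-.0255]])
R=Ro.from_euler('z',13.4,degrees=True).as_matrix()[:2,:2]
pp=c@R.T+[.6937,.0039];print(w2pix('wrist',np.c_[pp,[.012]*4],s).round(0))
hsv=cv2.cvtColor(im,cv2.COLOR_BGR2HSV)
lo=[int(a[r,c].mean()) for r in (180,) for c in range(180,400,4)];print(lo)
print([int(a[r,284].mean()) for r in range(60,300,4)])
E
```

```text
t18.8 pos [0.6881 0.0047 0.0587] yaw 13.52 grip 0.955 F0.0
(0.693, 0.004, 0.06, 13.4) travel [0.0046, 0.0018, -0.0013] turn [-0.0, 0.0, 0.1] rows 0.1
(0.693, 0.004, -0.0215, 13.4) travel [0.0, -0.0, 0.0815] turn [0.0, 0.0, 0.0] rows 1.6
bg [208. 218. 227.]
[[250. 166.]
 [253. 271.]
 [324. 271.]
 [328. 166.]]
[149, 151, 154, 153, 151, 155, 153, 156, 151, 154, 152, 156, 152, 150, 148, 154, 154, 105, 113, 117, 100, 109, 109, 103, 119, 99, 109, 98, 106, 108, 105, 101, 106, 103, 108, 106, 91, 152, 151, 149, 152, 149, 154, 153, 154, 153, 154, 154, 151, 150, 153, 149, 153, 153, 150]
[217, 216, 219, 218, 218, 217, 218, 216, 220, 218, 218, 216, 219, 227, 153, 150, 150, 149, 155, 147, 153, 154, 154, 151, 152, 151, 89, 104, 112, 97, 109, 99, 157, 198, 192, 131, 201, 178, 158, 175, 178, 175, 183, 180, 179, 176, 169, 181, 172, 178, 174, 168, 177, 138, 136, 132, 157, 183, 183, 216]
```

step_arm(
  commands=[
    {"travel": [0.005,0.001,0.04],"turn": [0,0,0]},
    {"travel": [0.005,0.001,0.07],"turn": [0,0,0]},
    {"travel": [0.005,0.001,0.08],"turn": [0,0,0]},
    {"travel": [0.005,0.001,0.08],"turn": [0,0,0]},
  ],
)

```text
time: 19.2
position: [0.6934, 0.0039, -0.0208]
tool_rot: [3.12, 0.368, -0.002]
ft_force: [0.4, 0.1, 0.1]
grip_width: 0.998
grip_force: 0.0
```

step_arm(
  commands=[
    {"travel": [0,0,0],"turn": [0,0,0]},
    {"travel": [0,0,0],"turn": [0,0,0]},
    {"travel": [0,0,0],"turn": [0,0,0]},
    {"travel": [0,0,0],"turn": [0,0,0]},
    {"travel": [0,0,0],"turn": [0,0,0]},
  ],
  gripper=0.4,
)

```text
time: 19.7
position: [0.6944, 0.0028, -0.0216]
tool_rot: [3.12, 0.365, 0.0]
ft_force: [-0.6, 1.2, 1.4]
grip_width: 0.627
grip_force: 1.0
```

step_arm(
  commands=[
    {"travel": [0,0,0],"turn": [0,0,0]},
  ],
)

```text
time: 19.8
position: [0.6944, 0.0028, -0.0217]
tool_rot: [-3.12, -0.365, 0.0]
ft_force: [0.2, 0.6, 1.3]
grip_width: 0.582
grip_force: 25.1
```

```bash
python3 - <<'E'
from h import *
s=ctrl.get_state();print(s['ft_force'])
plan((.693,.004,.06,13.4),(.59,.08,.06,3),T(.033,.026,.06),T(.033,.026,-.004))
E
```

```text
[0.21007718 0.56826799 1.29482529]
t19.8 pos [ 0.6944  0.0028 -0.0217] yaw 13.36 grip 0.582 F25.1
(0.693, 0.004, 0.06, 13.4) travel [-0.0011, -0.0014, -0.0817] turn [-0.0, 0.0, -0.0] rows 1.6
(0.59, 0.08, 0.06, 3) travel [-0.0826, -0.0978, -0.0] turn [0.0, -0.0, 10.4] rows 2.6
(np.float64(0.5276), np.float64(0.162), 0.06, -6.6) travel [-0.058, -0.0852, -0.0] turn [-0.0, -0.0, 9.6] rows 2.1
(np.float64(0.5276), np.float64(0.162), -0.004, -6.6) travel [0.0, -0.0, 0.064] turn [0.0, 0.0, 0.0] rows 1.3
```

step_arm(
  commands=[
    {"travel": [0,0,-0.03],"turn": [0,0,0]},
    {"travel": [0,0,-0.06],"turn": [0,0,0]},
    {"travel": [0,0,-0.082],"turn": [0,0,0]},
    {"travel": [0,0,-0.082],"turn": [0,0,0]},
  ],
)

```text
time: 20.2
position: [0.6971, 0.0032, 0.0645]
tool_rot: [3.12, 0.365, 0.011]
ft_force: [0.9, 0.4, 0.2]
grip_width: 0.585
grip_force: 24.9
```

step_arm(
  commands=[
    {"travel": [-0.021,-0.025,0],"turn": [0,0,2.6]},
    {"travel": [-0.042,-0.05,0],"turn": [0,0,5.2]},
    {"travel": [-0.063,-0.075,0],"turn": [0,0,7.8]},
    {"travel": [-0.083,-0.098,0],"turn": [0,0,10.4]},
  ],
)

```text
time: 20.6
position: [0.5888, 0.0798, 0.0589]
tool_rot: [-3.141, -0.079, 0.003]
ft_force: [0.6, -0.1, -0.4]
grip_width: 0.583
grip_force: 24.9
```

step_arm(
  commands=[
    {"travel": [-0.02,-0.03,0],"turn": [0,0,3.2]},
    {"travel": [-0.04,-0.06,0],"turn": [0,0,6.4]},
    {"travel": [-0.057,-0.084,0],"turn": [0,0,9.6]},
    {"travel": [-0.057,-0.084,0],"turn": [0,0,9.6]},
    {"travel": [-0.057,-0.084,0],"turn": [0,0,9.6]},
  ],
)

```text
time: 21.1
position: [0.529, 0.16, 0.0596]
tool_rot: [3.136, -0.179, -0.001]
ft_force: [-0.4, -0.2, -0.2]
grip_width: 0.584
grip_force: 24.9
```

step_arm(
  commands=[
    {"travel": [0,0,0],"turn": [0,0,0]},
    {"travel": [0,0,0],"turn": [0,0,0]},
  ],
)

```text
time: 21.3
position: [0.5303, 0.1584, 0.0599]
tool_rot: [3.136, -0.185, -0.001]
ft_force: [-0.0, -0.2, -0.3]
grip_width: 0.581
grip_force: 24.9
```

```bash
python3 - <<'E'
from h import *
s=ctrl.get_state();print(tpos(s),s['ft_force'])
plan(T(.035,.027,.06),T(.035,.027,-.003))
E
```

```text
[36.1 22.7] [-0.03329668 -0.18424476 -0.27301708]
t21.3 pos [0.5303 0.1584 0.0599] yaw -6.77 grip 0.581 F24.9
(np.float64(0.5297), np.float64(0.1628), 0.06, -6.6) travel [-0.0011, -0.0043, -0.0001] turn [0.0, 0.0, -0.2] rows 0.1
(np.float64(0.5297), np.float64(0.1628), -0.003, -6.6) travel [0.0, -0.0, 0.063] turn [0.0, 0.0, 0.0] rows 1.3
```

step_arm(
  commands=[
    {"travel": [-0.001,-0.004,0.03],"turn": [0,0,-0.2]},
    {"travel": [-0.001,-0.004,0.055],"turn": [0,0,-0.2]},
    {"travel": [-0.001,-0.004,0.063],"turn": [0,0,-0.2]},
    {"travel": [-0.001,-0.004,0.063],"turn": [0,0,-0.2]},
    {"travel": [-0.001,-0.004,0.063],"turn": [0,0,-0.2]},
  ],
)

```text
time: 21.8
position: [0.5299, 0.1635, -0.0024]
tool_rot: [-3.136, 0.178, -0.001]
ft_force: [0.2, -0.2, -0.1]
grip_width: 0.583
grip_force: 24.9
```

step_arm(
  commands=[
    {"travel": [0,0,0],"turn": [0,0,0]},
    {"travel": [0,0,0],"turn": [0,0,0]},
    {"travel": [0,0,-0.02],"turn": [0,0,0]},
    {"travel": [0,0,-0.04],"turn": [0,0,0]},
  ],
  gripper=0.69,
)

```text
time: 22.2
position: [0.5287, 0.1638, 0.0376]
tool_rot: [3.136, -0.176, -0.002]
ft_force: [1.2, 0.2, 0.4]
grip_width: 0.683
grip_force: 0.0
```

step_arm(
  commands=[
    {"travel": [0,0.025,0],"turn": [0,0,0]},
    {"travel": [0,0.047,0],"turn": [0,0,0]},
    {"travel": [0,0.047,0],"turn": [0,0,0]},
    {"travel": [0,0.047,0],"turn": [0,0,0]},
    {"travel": [0,0.047,0],"turn": [0,0,0]},
  ],
  gripper=0,
)

```text
time: 22.7
position: [0.524, 0.1184, 0.0376]
tool_rot: [-3.136, 0.175, -0.001]
ft_force: [-0.1, 0.4, -0.4]
grip_width: 0.318
grip_force: 0.0
```

step_arm(
  commands=[
    {"travel": [0,0,0],"turn": [0,0,0]},
    {"travel": [0,0,0],"turn": [0,0,0]},
    {"travel": [0,0,0],"turn": [0,0,0]},
  ],
)

```text
time: 23.0
position: [0.5238, 0.1179, 0.0372]
tool_rot: [-3.137, 0.175, 0.0]
ft_force: [-0.2, -0.5, -0.0]
grip_width: 0.058
grip_force: 0.0
```

```bash
python3 - <<'E'
from h import *
s=save('wrist','w11.png',1.0);print(tpos(s),s['ft_force'])
plan(T(.035,-.019,-.003))
c=np.array([[.081,.076],[-.047,.012],[.081,.012],[.073,.0525],[.073,.0015],[-.003,.0525],[-.003,.0015]]);z=[.003,.017,.017,.029,.029,.029,.029]
print(w2pix('wrist',[[*tr(*q),zz] for q,zz in zip(c,z)],s).round(0).tolist())
E
```

```text
[ 34.3 -18.2] [-0.21445607 -0.47924812 -0.00763733]
t23.1 pos [0.5239 0.1177 0.0372] yaw -6.40 grip 0.038 F0.0
(np.float64(0.5244), np.float64(0.1171), -0.003, -6.6) travel [0.0006, 0.0006, 0.0402] turn [-0.0, 0.0, 0.2] rows 0.8
[[135.0, 163.0], [241.0, 351.0], [234.0, 167.0], [159.0, 185.0], [250.0, 185.0], [172.0, 304.0], [253.0, 305.0]]
```

View pics/w11.png

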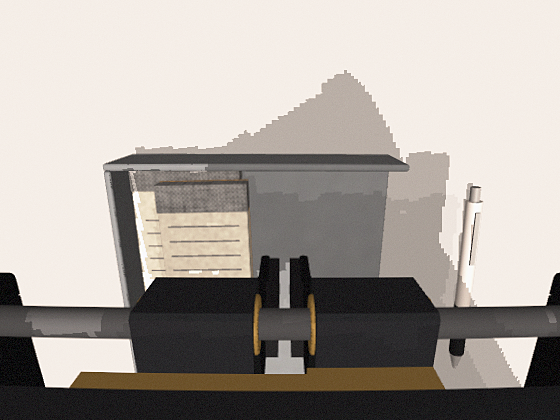

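step_arm(
  commands=[
    {"travel": [0,0,0.025],"turn": [0,0,0.2]},
    {"travel": [0,0,0.04],"turn": [0,0,0.2]},
    {"travel": [0,0,0.04],"turn": [0,0,0.2]},
  ],
)

```text
time: 23.35
position: [0.5215, 0.1168, -0.0051]
tool_rot: [3.135, -0.181, -0.008]
ft_force: [-0.2, -0.2, -1.1]
grip_width: 0.006
grip_force: 0.0
```

step_arm(
  commands=[
    {"travel": [0,-0.006,0],"turn": [0,0,0]},
    {"travel": [0,-0.012,0],"turn": [0,0,0]},
    {"travel": [0,-0.018,0],"turn": [0,0,0]},
    {"travel": [0,-0.023,0],"turn": [0,0,0]},
    {"travel": [0,-0.028,0],"turn": [0,0,0]},
  ],
)

```text
time: 23.85
position: [0.5275, 0.1458, -0.0023]
tool_rot: [-3.136, 0.181, -0.001]
ft_force: [0.1, -1.2, 0.4]
grip_width: 0.006
grip_force: 0.1
```

step_arm(
  commands=[
    {"travel": [0,-0.001,0],"turn": [0,0,0]},
    {"travel": [0,-0.002,0],"turn": [0,0,0]},
  ],
)

```text
time: 24.05
position: [0.5274, 0.1473, -0.0027]
tool_rot: [3.136, -0.181, 0.0]
ft_force: [0.5, -0.8, -0.4]
grip_width: 0.002
grip_force: 0.1
```

step_arm(
  commands=[
    {"travel": [0,-0.001,0],"turn": [0,0,0]},
    {"travel": [0,-0.001,0],"turn": [0,0,0]},
  ],
)

```text
time: 24.25
position: [0.5275, 0.148, -0.0027]
tool_rot: [3.136, -0.182, -0.0]
ft_force: [0.3, 0.3, -0.6]
grip_width: 0.009
grip_force: 0.0
```

```bash
python3 - <<'E'
from h import *
s=ctrl.get_state();print(tpos(s),s['position'],s['ft_force'],s['grip_width'],yaw(s))
E
```

```text
[34.5 12.1] [ 0.52746881  0.14801454 -0.00273575] [ 0.32320527  0.30262985 -0.62123541] 0.008662680150773337 -6.652172443880805
```

step_arm(
  commands=[
    {"travel": [0,-0.001,0],"turn": [0,0,0]},
    {"travel": [0,-0.001,0],"turn": [0,0,0]},
  ],
)

```text
time: 24.45
position: [0.5277, 0.1488, -0.0027]
tool_rot: [3.136, -0.182, -0.0]
ft_force: [0.3, 0.7, 0.4]
grip_width: 0.009
grip_force: 0.2
```

step_arm(
  commands=[
    {"travel": [0,-0.001,0],"turn": [0,0,0]},
    {"travel": [0,-0.001,0],"turn": [0,0,0]},
  ],
)

```text
time: 24.65
position: [0.5276, 0.1488, -0.0027]
tool_rot: [3.134, -0.183, -0.001]
ft_force: [-1.1, -3.9, 1.5]
grip_width: 0.002
grip_force: 1.8
```

step_arm(
  commands=[
    {"travel": [0,-0.001,0],"turn": [0,0,0]},
    {"travel": [0,-0.001,0],"turn": [0,0,0]},
  ],
)

```text
time: 24.85
position: [0.5276, 0.1488, -0.0027]
tool_rot: [3.133, -0.183, -0.001]
ft_force: [-1.6, -6.1, 3.7]
grip_width: 0.005
grip_force: 3.0
```

step_arm(
  commands=[
    {"travel": [0,0.008,0],"turn": [0,0,0]},
    {"travel": [0,0.008,-0.03],"turn": [0,0,0]},
    {"travel": [-0.025,0,-0.04],"turn": [0,0,0]},
    {"travel": [-0.056,-0.036,-0.04],"turn": [0,0,0]},
    {"travel": [-0.056,-0.036,-0.04],"turn": [0,0,0]},
  ],
)

```text
time: 25.35
position: [0.4728, 0.1999, 0.0381]
tool_rot: [-3.133, 0.168, 0.0]
ft_force: [0.1, 0.1, -0.4]
grip_width: 0.003
grip_force: 0.0
```

step_arm(
  commands=[
    {"travel": [0,0,0.0],"turn": [0,0,0]},
    {"travel": [0,0,0.02],"turn": [0,0,0]},
    {"travel": [0,0,0.04],"turn": [0,0,0]},
    {"travel": [0,0,0.04],"turn": [0,0,0]},
  ],
)

```text
time: 25.75
position: [0.4769, 0.1927, -0.0039]
tool_rot: [-3.136, 0.184, 0.001]
ft_force: [0.2, -0.0, 0.7]
grip_width: 0.005
grip_force: 0.0
```

```bash
python3 - <<'E'
from h import *
s=ctrl.get_state();print(tpos(s),s['position'],s['ft_force'],s['grip_width'],yaw(s))
E
```

```text
[-20.9  50.6] [ 0.47688099  0.19265493 -0.0038623 ] [ 0.20189486 -0.00808534  0.70219327] 0.005424643076220008 -6.724717066186725
```

step_arm(
  commands=[
    {"travel": [0.004,0,0],"turn": [0,0,0]},
    {"travel": [0.008,0,0],"turn": [0,0,0]},
    {"travel": [0.011,0,0],"turn": [0,0,0]},
    {"travel": [0.014,0,0],"turn": [0,0,0]},
    {"travel": [0.015,0,0],"turn": [0,0,0]},
  ],
)

```text
time: 26.25
position: [0.4918, 0.1914, -0.0026]
tool_rot: [3.136, -0.183, 0.0]
ft_force: [-0.9, 0.4, 0.1]
grip_width: 0.006
grip_force: 0.2
```

step_arm(
  commands=[
    {"travel": [0.001,0,0],"turn": [0,0,0]},
    {"travel": [0.002,0,0],"turn": [0,0,0]},
  ],
)

```text
time: 26.45
position: [0.4932, 0.1913, -0.0027]
tool_rot: [3.136, -0.182, -0.0]
ft_force: [-0.3, -1.2, 0.2]
grip_width: 0.006
grip_force: 0.2
```

step_arm(
  commands=[
    {"travel": [0.001,0,0],"turn": [0,0,0]},
    {"travel": [0.001,0,0],"turn": [0,0,0]},
  ],
)

```text
time: 26.65
position: [0.4942, 0.1912, -0.0027]
tool_rot: [3.136, -0.182, -0.0]
ft_force: [-0.3, 0.3, -0.5]
grip_width: 0.006
grip_force: 0.2
```

step_arm(
  commands=[
    {"travel": [0.001,0,0],"turn": [0,0,0]},
    {"travel": [0.001,0,0],"turn": [0,0,0]},
  ],
)

```text
time: 26.85
position: [0.4942, 0.1912, -0.0028]
tool_rot: [3.136, -0.181, -0.003]
ft_force: [-3.0, 0.4, 2.4]
grip_width: 0.008
grip_force: 1.9
```

```bash
python3 - <<'E'
from h import *
s=ctrl.get_state();print(tpos(s),s['position'],s['ft_force'],s['grip_width'],yaw(s))
E
```

```text
[-3.5 51.1] [ 0.49417814  0.19119804 -0.00283648] [-3.0234856   0.36501685  2.36281771] 0.008079706321850963 -6.620554726862496
```

step_arm(
  commands=[
    {"travel": [0.001,0,0],"turn": [0,0,0]},
    {"travel": [0.001,0,0],"turn": [0,0,0]},
  ],
)

```text
time: 27.05
position: [0.4942, 0.1912, -0.003]
tool_rot: [3.135, -0.181, -0.006]
ft_force: [-6.6, 0.1, 4.3]
grip_width: 0.007
grip_force: 3.2
```

step_arm(
  commands=[
    {"travel": [-0.01,0,0],"turn": [0,0,0]},
    {"travel": [-0.01,0,-0.04],"turn": [0,0,0]},
    {"travel": [-0.01,0,-0.073],"turn": [0,0,0]},
    {"travel": [-0.01,0,-0.073],"turn": [0,0,0]},
  ],
  gripper=0,
)

```text
time: 27.45
position: [0.4902, 0.1938, 0.0751]
tool_rot: [-3.134, 0.182, -0.016]
ft_force: [0.5, 0.6, -0.5]
grip_width: 0.002
grip_force: 0.0
```

```bash
python3 - <<'E'
from h import *
plan((.50,-.03,.09,-6.6),(.49,-.26,.09,-5),(.46,-.375,.09,-4))
E
```

```text
t27.4 pos [0.4902 0.1938 0.0751] yaw -6.63 grip 0.002 F0.0
(0.5, -0.03, 0.09, -6.6) travel [0.0357, 0.2211, -0.0153] turn [-0.2, -0.6, -0.0] rows 4.5
(0.49, -0.26, 0.09, -5) travel [0.0165, 0.2296, 0.0] turn [0.0, 0.0, -1.6] rows 4.6
(0.46, -0.375, 0.09, -4) travel [-0.0199, 0.1172, 0.0] turn [-0.0, 0.0, -1.0] rows 2.4
```

step_arm(
  commands=[
    {"travel": [0.036,0.22,-0.018],"turn": [0,0,0]},
    {"travel": [0.036,0.22,-0.018],"turn": [0,0,0]},
    {"travel": [0.036,0.22,-0.018],"turn": [0,0,0]},
    {"travel": [0.036,0.22,-0.018],"turn": [0,0,0]},
    {"travel": [0.036,0.22,-0.018],"turn": [0,0,0]},
  ],
  gripper=0.75,
)

```text
time: 27.95
position: [0.4966, -0.0365, 0.0883]
tool_rot: [3.133, -0.192, 0.002]
ft_force: [-0.4, 0.6, -0.5]
grip_width: 0.373
grip_force: 0.0
```

step_arm(
  commands=[
    {"travel": [0.016,0.23,0],"turn": [0,0,-1.6]},
    {"travel": [0.016,0.23,0],"turn": [0,0,-1.6]},
    {"travel": [0.016,0.23,0],"turn": [0,0,-1.6]},
    {"travel": [0.016,0.23,0],"turn": [0,0,-1.6]},
    {"travel": [0.016,0.23,0],"turn": [0,0,-1.6]},
  ],
)

```text
time: 28.45
position: [0.4846, -0.266, 0.0879]
tool_rot: [3.136, -0.145, 0.001]
ft_force: [-0.3, 0.5, -0.3]
grip_width: 0.735
grip_force: 0.0
```

step_arm(
  commands=[
    {"travel": [-0.02,0.117,0],"turn": [0,0,-1]},
    {"travel": [-0.02,0.117,0],"turn": [0,0,-1]},
    {"travel": [-0.02,0.117,0],"turn": [0,0,-1]},
    {"travel": [-0.02,0.117,0],"turn": [0,0,-1]},
    {"travel": [-0.02,0.117,0],"turn": [0,0,-1]},
  ],
)

```text
time: 28.95
position: [0.4559, -0.3748, 0.0878]
tool_rot: [-3.139, 0.111, -0.0]
ft_force: [0.6, 0.7, -0.5]
grip_width: 0.751
grip_force: 0.0
```

step_arm(
  commands=[
    {"travel": [0,0,0],"turn": [0,0,0]},
    {"travel": [0,0,0],"turn": [0,0,0]},
  ],
)

```text
time: 29.15
position: [0.4567, -0.3737, 0.0884]
tool_rot: [-3.14, 0.106, -0.001]
ft_force: [0.9, -0.1, 0.8]
grip_width: 0.75
grip_force: 0.0
```

```bash
python3 - <<'E'
from h import *
import pickle
s=save('wrist','w12.png',1);pickle.dump(s,open('w12.pkl','wb'));plan()
print('guess',w2pix('wrist',[[.4193,-.3824,.012],[.4389,-.3891,.012]],s))
im=cv2.imread('pics/raw_w12.png');a=im.astype(int)
# print coarse map of brightness / saturation
sub=cv2.resize(im[100:300,150:420],(54,40),interpolation=cv2.INTER_AREA).astype(int)
for r in sub[::2]: print(' '.join('%3d'%x for x in r[::2].mean(1)), )
print('b-r'); 
for r in sub[::4]: print(' '.join('%3d'%x for x in (r[::2,0]-r[::2,2])))
E
```

```text
t29.2 pos [ 0.4566 -0.3741  0.0885] yaw -3.89 grip 0.746 F0.0
guess [[298.93125144 258.59737123]
 [306.07107657 235.23046008]]
226 226 226 226 226 226 226 226 226 226 227 217 209 160 160 160 166 160 160 190 226 226 226 226 226 226 226
226 226 226 226 226 226 226 226 226 226 226 226 158 160 160 160 160 160 160 160 159 220 226 226 226 226 226
226 226 226 226 226 226 226 226 226 226 226 208 159 160 160 160 159 159 160 159 159 160 185 173 227 226 226
226 226 226 226 226 226 226 226 226 183 171 159 159 160 160 160 160 160 160 160 160 160 169 160 172 226 226
226 226 227 159 160 160 170 160 165 160 160 160 159 160 160 160 160 160 160 160 160 159 160 159 160 159 160
226 226 227 159 160 160 159 160 160 160 160 160 160 160 160 159 160 160 160 160 160 160 160 160 159 160 160
226 226 227 160 160 159 160 160 160 159 160 160 160 160 160 160 160 160 160 160 159 159 159 160 159 160 160
226 226 226 160 160 160 160 160 159 161 160 160 160 160 160 160 160 160 161 160 160 160 160 160 159 160 160
226 226 226 160 160 151 160 160 153 150 149 153 160 160 160 160 160 159 153 160 160 152 150 147 153 159 150
2
[... 1570 characters left out ...]
 -17 -17 -18 -19 -18 -18 -18 -18 -18 -18 -18 -18 -18
-16 -16 -16 -18 -17 -17 -18 -18 -17 -17 -17 -17 -18 -18 -17 -18 -17 -18 -17 -18 -17 -18 -17 -16 -18 -18 -17
-16 -16 -16 -18 -18 -16 -16 -17 -16 -16 -17 -17 -17 -17 -16 -16 -16 -17 -16 -16 -16 -16 -16 -17 -17 -16 -16
-16 -16 -16 -17 -17 -16 -17 -16 -16 -16 -17 -16 -17 -16 -16 -16 -16 -17 -16 -16 -16 -17 -16 -16 -17 -17 -16
-16 -16 -16 -16 -16 -20 -17 -16 -17 -16 -16 -17 -15 -41 -40 -41 -42 -32 -21 -20 -19 -20 -20 -20 -20 -20 -20
-16 -16 -16 -15 -16   1   0 -17 -16 -17 -16 -16 -17 -42 -40 -40 -41 -16 -20 -20  -3   0 -12 -20 -20 -19 -20
-17 -16 -16 -12   0  -2  -2 -17 -18 -17 -18 -18 -19 -41 -40 -35  -9 -21 -19 -20  -2   0   0  -1 -16 -16 -16
```

```bash
python3 - <<'E'
from h import *
import pickle
np.set_printoptions(precision=4,suppress=True)
s=pickle.load(open('w12.pkl','rb'));a=cv2.GaussianBlur(cv2.imread('pics/raw_w12.png'),(3,3),0).astype(int)
d=a[...,0]-a[...,2];g=a.mean(2).astype(int)
L=[(next(c for c in range(262,300) if d[r,c]<-30),r) for r in range(235,276,5)]
B=[(c,next(r for r in range(215,250) if d[r,c]<-30 )) for c in range(282,312,4)]
print(L,B)
for r in(240,245,255,265,275): print(r,g[r,284:350:2].tolist())
print([g[r,300] for r in range(260,310,2)],[g[r,320] for r in range(220,310,2)])
R=Ro.from_rotvec(s['tool_rot']).as_matrix()
for E in(L,B): w=pix2w('wrist',E,.012,s);v=np.polyfit(*(w[:,:2].T if E is B else w[:,:2].T)[[0,1] if E is L else [1,0]],1);print(w[:,:2],np.degrees(np.arctan(v[0])))
E
```

```text
[(276, 235), (276, 240), (275, 245), (276, 250), (275, 255), (275, 260), (275, 265), (275, 270), (275, 275)] [(282, 225), (286, 225), (290, 225), (294, 226), (298, 226), (302, 226), (306, 226), (310, 226)]
240 [188, 191, 190, 190, 188, 186, 182, 185, 190, 192, 190, 190, 191, 190, 189, 191, 192, 190, 182, 182, 143, 182, 215, 218, 216, 216, 216, 217, 215, 216, 216, 216, 216]
245 [190, 187, 188, 185, 185, 189, 186, 184, 182, 183, 183, 185, 187, 186, 192, 191, 189, 192, 186, 187, 186, 213, 216, 216, 216, 216, 216, 216, 216, 215, 216, 217, 216]
255 [183, 184, 185, 185, 186, 186, 185, 182, 186, 186, 187, 185, 184, 180, 187, 195, 187, 184, 187, 204, 214, 216, 216, 215, 215, 216, 215, 216, 216, 215, 216, 216, 216]
265 [185, 183, 182, 180, 183, 182, 177, 181, 185, 184, 185, 190, 188, 186, 175, 211, 239, 240, 239, 220, 215, 216, 216, 217, 216, 216, 216, 216, 216, 215, 216, 217, 216]
275 [186, 183, 182, 181, 183, 181, 181, 181, 186, 188, 185, 183, 196, 237, 240, 240, 240, 239, 237, 218, 217, 216, 216, 215, 217, 216, 215, 216, 215, 216, 217, 216, 211]
[np.int64(191), np.int64(188), np.int64(186)
[... 669 characters left out ...]
64(240), np.int64(238), np.int64(238), np.int64(237), np.int64(234), np.int64(237), np.int64(236), np.int64(235), np.int64(231), np.int64(223), np.int64(223), np.int64(219), np.int64(221), np.int64(217), np.int64(216), np.int64(217), np.int64(216), np.int64(216), np.int64(215), np.int64(216), np.int64(216), np.int64(216), np.int64(100)]
[[ 0.4407 -0.3656]
 [ 0.4365 -0.3652]
 [ 0.4323 -0.3641]
 [ 0.428  -0.3646]
 [ 0.4237 -0.3635]
 [ 0.4194 -0.3632]
 [ 0.415  -0.3628]
 [ 0.4105 -0.3625]
 [ 0.4061 -0.3621]] -5.726685256400337
[[ 0.4487 -0.3708]
 [ 0.4484 -0.3739]
 [ 0.4482 -0.377 ]
 [ 0.4472 -0.3801]
 [ 0.447  -0.3832]
 [ 0.4468 -0.3863]
 [ 0.4466 -0.3894]
 [ 0.4464 -0.3925]] 6.596125766027014
```

```bash
python3 - <<'E'
from h import *
plan((.42,-.3825,.0,-6),(.42,-.3825,-.0215,-6))
E
```

```text
t29.2 pos [ 0.4566 -0.3741  0.0885] yaw -3.89 grip 0.746 F0.0
(0.42, -0.3825, 0.0, -6) travel [-0.036, 0.0109, 0.0884] turn [-0.0, -0.0, 2.1] rows 1.9
(0.42, -0.3825, -0.0215, -6) travel [-0.0, -0.0, 0.0215] turn [0.0, 0.0, 0.0] rows 0.4
```

step_arm(
  commands=[
    {"travel": [-0.036,0.011,0.03],"turn": [0,0,2.1]},
    {"travel": [-0.036,0.011,0.065],"turn": [0,0,2.1]},
    {"travel": [-0.036,0.011,0.09],"turn": [0,0,2.1]},
    {"travel": [-0.036,0.011,0.109],"turn": [0,0,2.1]},
    {"travel": [-0.036,0.011,0.109],"turn": [0,0,2.1]},
  ],
)

```text
time: 29.7
position: [0.4197, -0.3835, -0.0207]
tool_rot: [3.137, -0.166, 0.0]
ft_force: [-0.2, -1.3, 0.5]
grip_width: 0.754
grip_force: 0.0
```

step_arm(
  commands=[
    {"travel": [0,0,0],"turn": [0,0,0]},
    {"travel": [0,0,0],"turn": [0,0,0]},
    {"travel": [0,0,0],"turn": [0,0,0]},
    {"travel": [0,0,0],"turn": [0,0,0]},
    {"travel": [0,0,0],"turn": [0,0,0]},
  ],
  gripper=0.25,
)

```text
time: 30.2
position: [0.4191, -0.384, -0.0206]
tool_rot: [3.137, -0.168, 0.0]
ft_force: [0.4, 0.5, 0.4]
grip_width: 0.432
grip_force: 25.0
```

```bash
python3 - <<'E'
from h import *
s=ctrl.get_state();print(s['ft_force'])
plan((.42,-.3825,.09,-6),(.49,-.26,.09,-6.3),(.5,-.03,.09,-6.6),T(.047,.032,.075),T(.047,.032,.010))
E
```

```text
[0.44810355 0.46195158 0.38811884]
t30.2 pos [ 0.4191 -0.384  -0.0206] yaw -6.14 grip 0.432 F25.0
(0.42, -0.3825, 0.09, -6) travel [0.0007, -0.0016, -0.1106] turn [0.0, -0.0, -0.1] rows 2.2
(0.49, -0.26, 0.09, -6.3) travel [0.0568, -0.1291, -0.0] turn [0.0, -0.0, 0.3] rows 2.8
(0.5, -0.03, 0.09, -6.6) travel [-0.0153, -0.2297, -0.0] turn [-0.0, -0.0, 0.3] rows 4.6
(np.float64(0.5422), np.float64(0.1664), 0.075, -6.6) travel [0.0193, -0.1999, 0.015] turn [0.0, 0.0, 0.0] rows 4.0
(np.float64(0.5422), np.float64(0.1664), 0.01, -6.6) travel [0.0, -0.0, 0.065] turn [0.0, 0.0, 0.0] rows 1.3
```

step_arm(
  commands=[
    {"travel": [0,0,-0.03],"turn": [0,0,0]},
    {"travel": [0,0,-0.07],"turn": [0,0,0]},
    {"travel": [0,0,-0.11],"turn": [0,0,0]},
    {"travel": [0.028,-0.065,-0.11],"turn": [0,0,0]},
    {"travel": [0.05,-0.11,-0.11],"turn": [0,0,0]},
  ],
)

```text
time: 30.7
position: [0.4703, -0.2992, 0.0913]
tool_rot: [3.134, -0.176, 0.005]
ft_force: [1.6, 0.2, -0.3]
grip_width: 0.428
grip_force: 25.0
```

step_arm(
  commands=[
    {"travel": [0,-0.04,0],"turn": [0,0,0]},
    {"travel": [0,-0.085,0],"turn": [0,0,0]},
    {"travel": [0,-0.13,0],"turn": [0,0,0]},
    {"travel": [0,-0.175,0],"turn": [0,0,0]},
    {"travel": [0,-0.22,0],"turn": [0,0,0]},
  ],
)

```text
time: 31.2
position: [0.4931, -0.0774, 0.0895]
tool_rot: [3.137, -0.169, 0.001]
ft_force: [1.0, 0.3, 0.0]
grip_width: 0.434
grip_force: 25.0
```

step_arm(
  commands=[
    {"travel": [0,-0.04,0],"turn": [0,0,0.4]},
    {"travel": [0,-0.085,0],"turn": [0,0,0.4]},
    {"travel": [0,-0.125,0],"turn": [0,0,0.4]},
    {"travel": [0,-0.16,0],"turn": [0,0,0.4]},
    {"travel": [0,-0.19,0],"turn": [0,0,0.4]},
  ],
)

```text
time: 31.7
position: [0.5134, 0.1121, 0.0895]
tool_rot: [-3.136, 0.177, -0.001]
ft_force: [0.3, -0.2, -1.0]
grip_width: 0.434
grip_force: 25.0
```

step_arm(
  commands=[
    {"travel": [0,0,0],"turn": [0,0,0]},
    {"travel": [0,0,0],"turn": [0,0,0]},
  ],
)

```text
time: 31.9
position: [0.5133, 0.1103, 0.0892]
tool_rot: [3.136, -0.176, -0.001]
ft_force: [0.1, -0.1, -1.4]
grip_width: 0.432
grip_force: 25.0
```

```bash
python3 - <<'E'
from h import *
s=ctrl.get_state();print(tpos(s),s['ft_force'])
plan(T(.049,.036,.075),T(.049,.036,.0095))
E
```

```text
[ 24.7 -27. ] [ 0.06047978 -0.14824998 -1.43864276]
t31.9 pos [0.5133 0.1103 0.0892] yaw -6.43 grip 0.432 F25.0
(np.float64(0.5446), np.float64(0.1701), 0.075, -6.6) travel [0.0244, -0.0629, 0.0142] turn [0.0, 0.0, 0.2] rows 1.4
(np.float64(0.5446), np.float64(0.1701), 0.0095, -6.6) travel [0.0, -0.0, 0.0655] turn [0.0, 0.0, 0.0] rows 1.3
```

step_arm(
  commands=[
    {"travel": [0.012,-0.032,0.01],"turn": [0,0,0.2]},
    {"travel": [0.024,-0.063,0.02],"turn": [0,0,0.2]},
    {"travel": [0.024,-0.063,0.04],"turn": [0,0,0.2]},
    {"travel": [0.024,-0.063,0.06],"turn": [0,0,0.2]},
  ],
)

```text
time: 32.3
position: [0.5452, 0.1689, 0.0287]
tool_rot: [3.136, -0.186, 0.001]
ft_force: [0.1, -0.1, -0.2]
grip_width: 0.427
grip_force: 25.0
```

step_arm(
  commands=[
    {"travel": [0,0,0.01],"turn": [0,0,0]},
    {"travel": [0,0,0.0195],"turn": [0,0,0]},
    {"travel": [0,0,0.0195],"turn": [0,0,0]},
    {"travel": [0,0,0.0195],"turn": [0,0,0]},
  ],
)

```text
time: 32.7
position: [0.545, 0.1692, 0.0104]
tool_rot: [3.136, -0.186, 0.001]
ft_force: [0.1, -0.0, -0.3]
grip_width: 0.436
grip_force: 25.0
```

step_arm(
  commands=[
    {"travel": [0,0,0],"turn": [0,0,0]},
    {"travel": [0,0,0],"turn": [0,0,0]},
    {"travel": [0,0,-0.02],"turn": [0,0,0]},
    {"travel": [0,0,-0.035],"turn": [0,0,0]},
  ],
  gripper=0.53,
)

```text
time: 33.1
position: [0.5447, 0.1698, 0.0459]
tool_rot: [-3.136, 0.184, -0.001]
ft_force: [0.7, 0.8, 0.2]
grip_width: 0.525
grip_force: 0.0
```

step_arm(
  commands=[
    {"travel": [0,0.025,0],"turn": [0,0,0]},
    {"travel": [0,0.04,0],"turn": [0,0,0]},
    {"travel": [0,0.04,0],"turn": [0,0,0]},
    {"travel": [0,0.04,0],"turn": [0,0,0]},
    {"travel": [0,0.04,0],"turn": [0,0,0]},
  ],
  gripper=0,
)

```text
time: 33.6
position: [0.54, 0.1314, 0.0452]
tool_rot: [-3.135, 0.183, -0.001]
ft_force: [-0.5, 1.0, -0.4]
grip_width: 0.16
grip_force: 0.0
```

```bash
python3 - <<'E'
from h import *
s=ctrl.get_state();print(tpos(s),s['ft_force'],s['grip_width'])
plan(T(.049,-.004,.0095))
E
```

```text
[48.8 -3. ] [-0.46165994  1.01149446 -0.35354528] 0.16011622341457646
t33.6 pos [0.54   0.1314 0.0452] yaw -6.66 grip 0.160 F0.0
(np.float64(0.54), np.float64(0.1304), 0.0095, -6.6) travel [0.0001, 0.001, 0.0357] turn [-0.1, -0.0, -0.1] rows 0.7
```

step_arm(
  commands=[
    {"travel": [0,0,0],"turn": [0,0,0]},
    {"travel": [0,0,0],"turn": [0,0,0]},
    {"travel": [0,0,0.02],"turn": [0,0,0]},
    {"travel": [0,0,0.036],"turn": [0,0,0]},
    {"travel": [0,0,0.036],"turn": [0,0,0]},
  ],
)

```text
time: 34.1
position: [0.5374, 0.1295, 0.0062]
tool_rot: [3.135, -0.184, -0.008]
ft_force: [-0.0, 0.6, -1.3]
grip_width: 0.007
grip_force: 0.0
```

step_arm(
  commands=[
    {"travel": [0,-0.006,0],"turn": [0,0,0]},
    {"travel": [0,-0.012,0],"turn": [0,0,0]},
    {"travel": [0,-0.017,0],"turn": [0,0,0]},
    {"travel": [0,-0.022,0],"turn": [0,0,0]},
    {"travel": [0,-0.026,0],"turn": [0,0,0]},
  ],
)

```text
time: 34.6
position: [0.5432, 0.1565, 0.0092]
tool_rot: [-3.136, 0.184, -0.001]
ft_force: [0.3, 0.8, 0.0]
grip_width: 0.005
grip_force: 0.1
```

step_arm(
  commands=[
    {"travel": [0,-0.001,0],"turn": [0,0,0]},
    {"travel": [0,-0.002,0],"turn": [0,0,0]},
  ],
)

```text
time: 34.8
position: [0.5432, 0.1578, 0.0089]
tool_rot: [3.136, -0.185, 0.0]
ft_force: [-0.3, -0.9, -0.2]
grip_width: 0.002
grip_force: 0.1
```

step_arm(
  commands=[
    {"travel": [0,-0.001,0],"turn": [0,0,0]},
    {"travel": [0,-0.001,0],"turn": [0,0,0]},
  ],
)

```text
time: 35.0
position: [0.5432, 0.1587, 0.0088]
tool_rot: [3.136, -0.185, -0.0]
ft_force: [0.9, 0.6, -0.5]
grip_width: 0.002
grip_force: 0.0
```

```bash
python3 - <<'E'
from h import *
s=ctrl.get_state();print(tpos(s),s['position'],s['ft_force'],s['grip_width'])
E
```

```text
[48.9 24.4] [0.54323322 0.15865516 0.00878107] [ 0.85748969  0.62949344 -0.51328341] 0.0017161575033470763
```

step_arm(
  commands=[
    {"travel": [0,-0.001,0],"turn": [0,0,0]},
    {"travel": [0,-0.001,0],"turn": [0,0,0]},
  ],
)

```text
time: 35.2
position: [0.5434, 0.1597, 0.0088]
tool_rot: [3.136, -0.185, -0.0]
ft_force: [-0.2, 1.1, -0.2]
grip_width: 0.006
grip_force: 0.0
```

step_arm(
  commands=[
    {"travel": [0,-0.001,0],"turn": [0,0,0]},
    {"travel": [0,-0.001,0],"turn": [0,0,0]},
  ],
)

```text
time: 35.4
position: [0.5435, 0.1601, 0.0088]
tool_rot: [3.135, -0.185, -0.0]
ft_force: [-0.3, -2.2, 0.1]
grip_width: 0.011
grip_force: 0.8
```

step_arm(
  commands=[
    {"travel": [0,-0.001,0],"turn": [0,0,0]},
    {"travel": [0,-0.001,0],"turn": [0,0,0]},
  ],
)

```text
time: 35.6
position: [0.5435, 0.1601, 0.0087]
tool_rot: [3.134, -0.186, -0.001]
ft_force: [-2.3, -5.8, 1.6]
grip_width: 0.008
grip_force: 2.6
```

step_arm(
  commands=[
    {"travel": [0,0.008,0],"turn": [0,0,0]},
    {"travel": [0,0.008,-0.025],"turn": [0,0,0]},
    {"travel": [-0.02,0,-0.03],"turn": [0,0,0]},
    {"travel": [-0.042,-0.03,-0.03],"turn": [0,0,0]},
    {"travel": [-0.042,-0.03,-0.03],"turn": [0,0,0]},
  ],
)

```text
time: 36.1
position: [0.5025, 0.2026, 0.0395]
tool_rot: [-3.132, 0.173, 0.0]
ft_force: [-0.3, 1.0, 0.4]
grip_width: -0.0
grip_force: 0.0
```

step_arm(
  commands=[
    {"travel": [0,0,0.0],"turn": [0,0,0]},
    {"travel": [0,0,0.015],"turn": [0,0,0]},
    {"travel": [0,0,0.03],"turn": [0,0,0]},
    {"travel": [0,0,0.03],"turn": [0,0,0]},
  ],
)

```text
time: 36.5
position: [0.5057, 0.1955, 0.0074]
tool_rot: [3.136, -0.187, -0.002]
ft_force: [0.5, -0.1, 0.4]
grip_width: 0.001
grip_force: 0.0
```

step_arm(
  commands=[
    {"travel": [0.004,0,0],"turn": [0,0,0]},
    {"travel": [0.008,0,0],"turn": [0,0,0]},
    {"travel": [0.01,0,0],"turn": [0,0,0]},
  ],
)

```text
time: 36.8
position: [0.5156, 0.1945, 0.0077]
tool_rot: [3.136, -0.186, -0.002]
ft_force: [-0.8, -0.8, -0.4]
grip_width: 0.001
grip_force: 0.1
```

```bash
python3 - <<'E'
from h import *
s=ctrl.get_state();print(tpos(s),s['position'],s['ft_force'],s['grip_width'],yaw(s))
E
```

```text
[17.3 56.9] [0.51556539 0.19449492 0.00769521] [-0.81397598 -0.79611295 -0.39457254] 0.001360983161056564 -6.797959092320834
```

step_arm(
  commands=[
    {"travel": [0.001,0,0],"turn": [0,0,0]},
    {"travel": [0.002,0,0],"turn": [0,0,0]},
    {"travel": [0.003,0,0],"turn": [0,0,0]},
  ],
)

```text
time: 37.1
position: [0.5183, 0.1948, 0.0086]
tool_rot: [3.136, -0.185, -0.0]
ft_force: [-0.2, -0.2, 0.6]
grip_width: 0.006
grip_force: 0.1
```

step_arm(
  commands=[
    {"travel": [0.001,0,0],"turn": [0,0,0]},
    {"travel": [0.001,0,0],"turn": [0,0,0]},
  ],
)

```text
time: 37.3
position: [0.5195, 0.1948, 0.0089]
tool_rot: [3.136, -0.185, 0.0]
ft_force: [0.0, 0.2, 0.2]
grip_width: 0.006
grip_force: 0.0
```

step_arm(
  commands=[
    {"travel": [0.001,0,0],"turn": [0,0,0]},
    {"travel": [0.001,0,0],"turn": [0,0,0]},
  ],
)

```text
time: 37.5
position: [0.5197, 0.1947, 0.0088]
tool_rot: [3.136, -0.184, -0.002]
ft_force: [-2.2, -0.4, 1.9]
grip_width: 0.002
grip_force: 1.0
```

step_arm(
  commands=[
    {"travel": [0.001,0,0],"turn": [0,0,0]},
    {"travel": [0.001,0,0],"turn": [0,0,0]},
  ],
)

```text
time: 37.7
position: [0.5198, 0.1948, 0.0086]
tool_rot: [3.135, -0.184, -0.004]
ft_force: [-4.7, -0.3, 2.8]
grip_width: 0.005
grip_force: 2.4
```

```bash
python3 - <<'E'
from h import *
s=ctrl.get_state();print(tpos(s),s['position'],s['ft_force'],s['grip_width'],yaw(s))
E
```

```text
[21.5 57.6] [0.51975852 0.19475629 0.0086103 ] [-4.72608608 -0.3101105   2.75872204] 0.004928968510421477 -6.71487637089521
```

```bash
cat > fit.py <<'E'
from h import *
from scipy.optimize import minimize
import pickle
def hull_mask(pts,shape,k):
    m=np.zeros((shape[0]*k,shape[1]*k),np.uint8);cv2.fillConvexPoly(m,cv2.convexHull((pts*k).round().astype(np.int32)),1);return m
def model(p):
    x,y,a=p;c=[]
    for hx,hy,z0,z1 in((.031,.019,0,.008),(.028,.017,.052,.082)):
        for sx in(-1,1):
            for sy in(-1,1):
                for z in(z0,z1): c.append((sx*hx,sy*hy,z))
    c=np.array(c);R=Ro.from_euler('z',a,degrees=True).as_matrix();return c@R.T+[x,y,0]
def fit(cams,p0,thr):
    obs=[]
    for name,fn,s in cams:
        im=cv2.imread(fn);uv=w2pix(name,model(p0),s);lo=np.maximum(uv.min(0).astype(int)-25,0);hi=np.minimum(uv.max(0).astype(int)+25,[559,419])
        g=im[lo[1]:hi[1],lo[0]:hi[0]].max(2);m=(g<thr[name]).astype(np.uint8)
        n,l,st,ce=cv2.connectedComponentsWithStats(m)
        c0=uv.mean(0)-lo;best=min(range(1,n),key=lambda i:np.linalg.norm(ce[i]-c0)-(0 if st[i,4]>60 else -999))
        h=cv2.findContours((l==best).astype(np.uint8),0,2)[0];h=max(h,key=cv2.contourArea)[:,0].astype(float)
        print(name,fn,'area',st[best,4],'box',st[best,:4]);obs.append((name,s,lo,hull_mask(h+.0,g.shape,4)))
    def cost(p):
        v=0
        for name,s,lo,m in obs:
            q=hull_mask(w2pix(name,model(p),s)-lo,(m.shape[0]//4,m.shape[1]//4),4)
            v+=1-(q&m).sum()/(q|m).sum()
        return v
    b=None
    for da in(-25,-10,0,10,25):
        r=minimize(cost,np.array(p0)+[0,0,da],method='Nelder-Mead',options={'initial_simplex':np.array(p0)+np.array([[0,0,da],[.01,0,da],[0,.01,da],[.003,.003,da+12]]),'maxiter':250})
        if b is None or r.fun<b.fun:b=r
    print('fit',b.x.round(4),'cost',round(b.fun,3));return b.x
if __name__=='__main__':
    s=pickle.load(open('w2.pkl','rb'))
    fit([('wrist','pics/raw_w2.png',s)],[.575,.33,20],{'wrist':95})
    fit([('top','pics/raw_top0.png',None)],[.575,.33,20],{'top':85})
E
python3 fit.py; python3 -c "
from h import *
plan((.51,.19,.09,-6.6),(.56,.30,.15,10))"
```

```text
wrist pics/raw_w2.png area 1779 box [11 28 68 61]
fit [ 0.5761  0.3514 17.8541] cost 0.073
top pics/raw_top0.png area 334 box [20 27 21 27]
fit [ 0.574   0.349  21.6601] cost 0.119
t37.7 pos [0.5198 0.1948 0.0086] yaw -6.71 grip 0.005 F2.4
(0.51, 0.19, 0.09, -6.6) travel [-0.0094, 0.0059, -0.0814] turn [0.1, 0.2, -0.1] rows 1.6
(0.56, 0.3, 0.15, 10) travel [0.037, -0.115, -0.06] turn [0.0, 0.0, -16.6] rows 2.7
```

step_arm(
  commands=[
    {"travel": [-0.01,0,0],"turn": [0,0,0]},
    {"travel": [-0.01,0.004,-0.04],"turn": [0,0,0]},
    {"travel": [-0.01,0.006,-0.09],"turn": [0,0,0]},
    {"travel": [-0.01,0.006,-0.11],"turn": [0,0,0]},
  ],
)

```text
time: 38.1
position: [0.5131, 0.1907, 0.1233]
tool_rot: [-3.134, 0.185, -0.012]
ft_force: [0.4, -0.3, 0.2]
grip_width: 0.001
grip_force: 0.0
```

```bash
python3 -c "
from h import *
plan((.55,.29,.13,6),(.5755,.3505,.10,19),(.5755,.3505,.033,19))"
```

```text
t38.1 pos [0.5131 0.1907 0.1233] yaw -6.74 grip 0.001 F0.0
(0.55, 0.29, 0.13, 6) travel [0.025, -0.103, -0.0063] turn [-0.1, -0.4, -12.7] rows 2.1
(0.5755, 0.3505, 0.1, 19) travel [0.0317, -0.0575, 0.03] turn [0.0, 0.0, -13.0] rows 1.5
(0.5755, 0.3505, 0.033, 19) travel [0.0, -0.0, 0.067] turn [0.0, 0.0, 0.0] rows 1.3
```

step_arm(
  commands=[
    {"travel": [0.025,-0.103,-0.01],"turn": [0,0,-12.7]},
    {"travel": [0.025,-0.103,-0.01],"turn": [0,0,-12.7]},
    {"travel": [0.025,-0.103,-0.01],"turn": [0,0,-12.7]},
    {"travel": [0.025,-0.103,-0.01],"turn": [0,0,-12.7]},
  ],
  gripper=0.9,
)

```text
time: 38.5
position: [0.5471, 0.2913, 0.1286]
tool_rot: [-3.136, -0.168, -0.0]
ft_force: [-0.0, -0.1, -0.2]
grip_width: 0.282
grip_force: 0.0
```

step_arm(
  commands=[
    {"travel": [0.032,-0.057,0.02],"turn": [0,0,-13]},
    {"travel": [0.032,-0.057,0.02],"turn": [0,0,-13]},
    {"travel": [0.032,-0.057,0.02],"turn": [0,0,-13]},
    {"travel": [0.032,-0.057,0.02],"turn": [0,0,-13]},
    {"travel": [0.032,-0.057,0.02],"turn": [0,0,-13]},
  ],
)

```text
time: 39.0
position: [0.574, 0.3467, 0.1092]
tool_rot: [3.098, 0.512, 0.001]
ft_force: [0.2, 0.0, 1.0]
grip_width: 0.74
grip_force: 0.0
```

step_arm(
  commands=[
    {"travel": [0,0,0],"turn": [0,0,0]},
    {"travel": [0,0,0],"turn": [0,0,0]},
  ],
)

```text
time: 39.2
position: [0.574, 0.348, 0.1095]
tool_rot: [3.098, 0.515, 0.002]
ft_force: [-0.2, 0.0, 0.3]
grip_width: 0.872
grip_force: 0.0
```

```bash
python3 - <<'E'
from fit import *
s=save('wrist','w13.png',1);pickle.dump(s,open('w13.pkl','wb'))
plan((.5755,.3505,.033,19))
print(w2pix('wrist',model((.5755,.3505,19)),s).round(0).tolist())
a=cv2.imread('pics/raw_w13.png').max(2)
for r in range(120,300,12): print(r,''.join('#' if v<60 else '+' if v<120 else '-' if v<190 else ' ' for v in a[r,180:390:3]))
E
```

```text
t39.2 pos [0.5739 0.3482 0.1094] yaw 18.88 grip 0.886 F0.0
(0.5755, 0.3505, 0.033, 19) travel [0.0022, -0.0017, 0.0764] turn [0.0, -0.0, -0.1] rows 1.5
[[304.0, 235.0], [305.0, 238.0], [261.0, 235.0], [261.0, 238.0], [305.0, 165.0], [306.0, 167.0], [260.0, 165.0], [259.0, 167.0], [306.0, 256.0], [308.0, 274.0], [260.0, 256.0], [257.0, 274.0], [307.0, 182.0], [310.0, 192.0], [258.0, 182.0], [254.0, 192.0]]
120                                                ---------------------  
132                                        -------------------------------
144       ----------------------------------------------------------------
156       ----------------------------------------------------------------
168      ---------------------+#############+-----------------------------
180       -------------------#################----------------------------
192       -------------------################+----------------------------
204       ------------------##################----------------------------
216        -----------------+###          -###----------------------------
228         ----------------####          ####  --------------------------
240                         -###          ###+    ------------------------
252                         -###          ###-       ---------------------
264   ########               ################            -------+########-
276 ##########                                              ----##########
288 ##########                                                --##########
```

step_arm(
  commands=[
    {"travel": [0.003,-0.002,0.03],"turn": [0,0,0]},
    {"travel": [0.003,-0.002,0.06],"turn": [0,0,0]},
    {"travel": [0.003,-0.002,0.077],"turn": [0,0,0]},
    {"travel": [0.003,-0.002,0.077],"turn": [0,0,0]},
  ],
)

```text
time: 39.65
position: [0.574, 0.3503, 0.0289]
tool_rot: [3.097, 0.517, -0.008]
ft_force: [0.3, 0.1, 0.2]
grip_width: 0.904
grip_force: 0.0
```

step_arm(
  commands=[
    {"travel": [0,0,0],"turn": [0,0,0]},
    {"travel": [0,0,0],"turn": [0,0,0]},
    {"travel": [0,0,0],"turn": [0,0,0]},
    {"travel": [0,0,0],"turn": [0,0,0]},
    {"travel": [0,0,0],"turn": [0,0,0]},
  ],
  gripper=0.2,
)

```text
time: 40.15
position: [0.576, 0.3521, 0.0324]
tool_rot: [-3.099, -0.517, -0.001]
ft_force: [0.5, 0.4, 0.3]
grip_width: 0.531
grip_force: 0.0
```

step_arm(
  commands=[
    {"travel": [0,0,0],"turn": [0,0,0]},
    {"travel": [0,0,0],"turn": [0,0,0]},
  ],
)

```text
time: 40.35
position: [0.5757, 0.3521, 0.0319]
tool_rot: [-3.099, -0.517, -0.0]
ft_force: [-0.4, 0.2, 0.6]
grip_width: 0.39
grip_force: 24.8
```

```bash
python3 -c "
from h import *
print(ctrl.get_state()['ft_force'])
plan((.576,.351,.13,19),(.53,.23,.13,5),T(0,-.038,.13),T(0,-.038,.037))"
```

```text
[-0.42990513  0.2006049   0.62121666]
t40.4 pos [0.5757 0.3521 0.0319] yaw 18.96 grip 0.390 F24.8
(0.576, 0.351, 0.13, 19) travel [-0.0001, 0.0011, -0.0981] turn [-0.0, -0.0, -0.0] rows 2.0
(0.53, 0.23, 0.13, 5) travel [-0.0829, 0.0994, 0.0] turn [-0.0, -0.0, 14.0] rows 2.6
(np.float64(0.4874), np.float64(0.1023), 0.13, -6.6) travel [-0.0536, 0.1235, 0.0] turn [-0.0, -0.0, 11.6] rows 2.7
(np.float64(0.4874), np.float64(0.1023), 0.037, -6.6) travel [0.0, -0.0, 0.093] turn [0.0, 0.0, 0.0] rows 1.9
```

step_arm(
  commands=[
    {"travel": [0,0,-0.03],"turn": [0,0,0]},
    {"travel": [0,0,-0.065],"turn": [0,0,0]},
    {"travel": [0,0,-0.098],"turn": [0,0,0]},
    {"travel": [0,0,-0.098],"turn": [0,0,0]},
  ],
)

```text
time: 40.75
position: [0.578, 0.3544, 0.1354]
tool_rot: [-3.095, -0.517, -0.013]
ft_force: [0.5, 0.1, -0.5]
grip_width: 0.392
grip_force: 24.8
```

step_arm(
  commands=[
    {"travel": [-0.021,0.025,0],"turn": [0,0,3.5]},
    {"travel": [-0.042,0.05,0],"turn": [0,0,7]},
    {"travel": [-0.063,0.075,0],"turn": [0,0,10.5]},
    {"travel": [-0.083,0.099,0],"turn": [0,0,14]},
  ],
)

```text
time: 41.15
position: [0.5282, 0.2297, 0.1286]
tool_rot: [3.138, 0.132, -0.003]
ft_force: [-0.1, 0.1, -0.8]
grip_width: 0.391
grip_force: 24.8
```

step_arm(
  commands=[
    {"travel": [-0.015,0.035,0],"turn": [0,0,3]},
    {"travel": [-0.03,0.07,0],"turn": [0,0,6]},
    {"travel": [-0.045,0.1,0],"turn": [0,0,9]},
    {"travel": [-0.053,0.123,0],"turn": [0,0,11.6]},
    {"travel": [-0.053,0.123,0],"turn": [0,0,11.6]},
  ],
)

```text
time: 41.65
position: [0.4861, 0.0995, 0.1289]
tool_rot: [3.132, -0.192, -0.002]
ft_force: [-0.0, -0.1, -1.0]
grip_width: 0.389
grip_force: 24.8
```

step_arm(
  commands=[
    {"travel": [0,0,0],"turn": [0,0,0]},
    {"travel": [0,0,0],"turn": [0,0,0]},
  ],
)

```text
time: 41.85
position: [0.4871, 0.1056, 0.1297]
tool_rot: [-3.136, 0.179, 0.0]
ft_force: [0.2, 0.1, -1.2]
grip_width: 0.388
grip_force: 24.8
```

```bash
python3 -c "
from h import *
s=ctrl.get_state();print(tpos(s),s['ft_force'])
plan(T(0,-.038,.13),T(0,-.038,.036))"
```

```text
[ -0.7 -34.7] [ 0.24525059  0.09972816 -1.19837871]
t41.9 pos [0.4871 0.1056 0.1297] yaw -6.53 grip 0.388 F24.8
(np.float64(0.4874), np.float64(0.1023), 0.13, -6.6) travel [0.0007, 0.0033, -0.0003] turn [-0.0, 0.0, 0.1] rows 0.1
(np.float64(0.4874), np.float64(0.1023), 0.036, -6.6) travel [0.0, -0.0, 0.094] turn [0.0, 0.0, 0.0] rows 1.9
```

step_arm(
  commands=[
    {"travel": [0,0.003,0.03],"turn": [0,0,0]},
    {"travel": [0,0.003,0.06],"turn": [0,0,0]},
    {"travel": [0,0.003,0.085],"turn": [0,0,0]},
    {"travel": [0,0.003,0.089],"turn": [0,0,0]},
    {"travel": [0,0.003,0.089],"turn": [0,0,0]},
  ],
)

```text
time: 42.35
position: [0.4863, 0.1026, 0.0404]
tool_rot: [-3.136, 0.179, 0.003]
ft_force: [0.1, -0.5, -1.4]
grip_width: 0.393
grip_force: 24.8
```

step_arm(
  commands=[
    {"travel": [0,0,0.002],"turn": [0,0,0]},
    {"travel": [0,0,0.004],"turn": [0,0,0]},
    {"travel": [0,0,0.005],"turn": [0,0,0]},
    {"travel": [0,0,0.005],"turn": [0,0,0]},
  ],
)

```text
time: 42.75
position: [0.4872, 0.1013, 0.0363]
tool_rot: [3.136, -0.182, 0.001]
ft_force: [-0.3, -0.4, -1.3]
grip_width: 0.393
grip_force: 24.8
```

```bash
python3 -c "
from h import *
s=ctrl.get_state();print(tpos(s),s['position'],s['ft_force'])"
```

```text
[ -0.2 -39. ] [0.48716518 0.10125406 0.03625485] [-0.29581543 -0.43200987 -1.3174732 ]
```

step_arm(
  commands=[
    {"travel": [0,0,0.001],"turn": [0,0,0]},
    {"travel": [0,0,0.001],"turn": [0,0,0]},
  ],
)

```text
time: 42.95
position: [0.4869, 0.1012, 0.0349]
tool_rot: [3.136, -0.182, 0.0]
ft_force: [-0.9, -0.6, -1.8]
grip_width: 0.394
grip_force: 24.8
```

step_arm(
  commands=[
    {"travel": [0,0,0],"turn": [0,0,0]},
    {"travel": [0,0,0],"turn": [0,0,0]},
    {"travel": [0,0,0],"turn": [0,0,0]},
    {"travel": [0,0,0],"turn": [0,0,0]},
  ],
  gripper=0.65,
)

```text
time: 43.35
position: [0.4869, 0.1013, 0.0349]
tool_rot: [3.136, -0.182, 0.0]
ft_force: [0.4, 0.7, -1.0]
grip_width: 0.624
grip_force: 0.0
```

step_arm(
  commands=[
    {"travel": [0,0,-0.03],"turn": [0,0,0]},
    {"travel": [0,0,-0.07],"turn": [0,0,0]},
    {"travel": [0,0,-0.105],"turn": [0,0,0]},
    {"travel": [0,0,-0.105],"turn": [0,0,0]},
  ],
)

```text
time: 43.75
position: [0.4905, 0.1022, 0.1449]
tool_rot: [-3.135, 0.182, -0.015]
ft_force: [0.9, -0.1, -0.4]
grip_width: 0.649
grip_force: 0.0
```

```bash
python3 -c "
from h import *
plan((.52,-.10,.14,-5),(.575,-.27,.14,-4),(.60,-.36,.14,-4))"
```

```text
t43.8 pos [0.4905 0.1022 0.1449] yaw -6.64 grip 0.649 F0.0
(0.52, -0.1, 0.14, -5) travel [0.0526, 0.1975, 0.0051] turn [-0.1, -0.5, -1.6] rows 4.1
(0.575, -0.27, 0.14, -4) travel [0.0696, 0.1646, 0.0] turn [-0.0, 0.0, -1.0] rows 3.6
(0.6, -0.36, 0.14, -4) travel [0.0312, 0.088, 0.0] turn [0.0, 0.0, 0.0] rows 1.9
```

step_arm(
  commands=[
    {"travel": [0.053,0.198,-0.05],"turn": [0,0,-1.6]},
    {"travel": [0.053,0.198,-0.05],"turn": [0,0,-1.6]},
    {"travel": [0.053,0.198,-0.05],"turn": [0,0,-1.6]},
    {"travel": [0.053,0.198,-0.05],"turn": [0,0,-1.6]},
    {"travel": [0.053,0.198,-0.05],"turn": [0,0,-1.6]},
  ],
  gripper=1.0,
)

```text
time: 44.25
position: [0.5167, -0.1092, 0.1902]
tool_rot: [3.135, -0.153, 0.001]
ft_force: [-0.2, 0.4, -0.5]
grip_width: 0.977
grip_force: 0.0
```

step_arm(
  commands=[
    {"travel": [0.068,0.16,-0.03],"turn": [0,0,-1]},
    {"travel": [0.068,0.16,-0.03],"turn": [0,0,-1]},
    {"travel": [0.068,0.16,-0.03],"turn": [0,0,-1]},
    {"travel": [0.068,0.16,-0.03],"turn": [0,0,-1]},
    {"travel": [0.068,0.16,-0.03],"turn": [0,0,-1]},
  ],
)

```text
time: 44.75
position: [0.5699, -0.2719, 0.2185]
tool_rot: [3.138, -0.121, -0.002]
ft_force: [-0.3, -0.1, -0.3]
grip_width: 0.998
grip_force: 0.0
```

step_arm(
  commands=[
    {"travel": [0,0,0],"turn": [0,0,0]},
    {"travel": [0,0,0],"turn": [0,0,0]},
    {"travel": [0,0,0],"turn": [0,0,0]},
  ],
)

```text
time: 45.05
position: [0.5703, -0.2648, 0.2197]
tool_rot: [-3.139, 0.107, 0.001]
ft_force: [0.3, 1.0, -0.5]
grip_width: 1.001
grip_force: 0.0
```

```bash
python3 - <<'E'
from h import *
import pickle
s=save('wrist','w14.png',1.4);pickle.dump(s,open('w14.pkl','wb'));plan()
E
```

```text
t45.1 pos [ 0.5703 -0.2651  0.2199] yaw -3.91 grip 1.001 F0.0
```

View pics/w14.png

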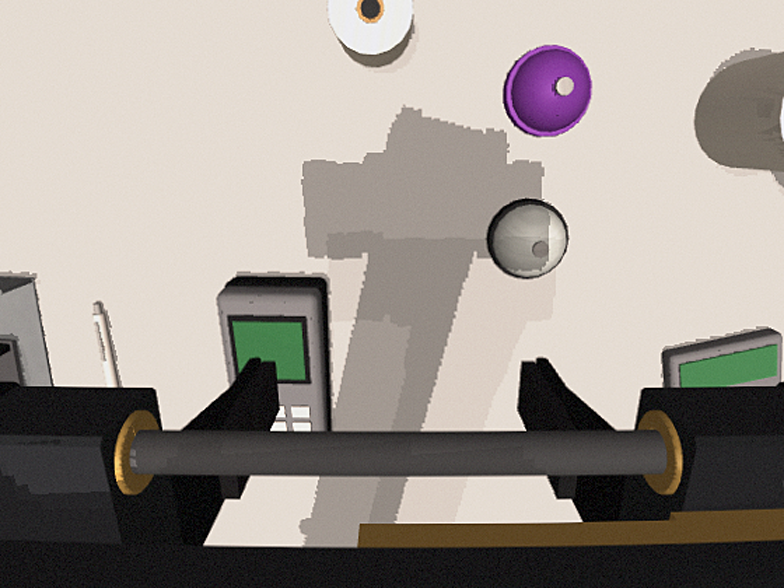

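```bash
python3 - <<'E'
from h import *
import pickle
np.set_printoptions(precision=4,suppress=True)
s=pickle.load(open('w14.pkl','rb'));s2=pickle.load(open('w2.pkl','rb'))
P=lambda uv,z,s=s:pix2w('wrist',np.array(uv)/1.4,z,s)[:,:2]
print('bell edges',P([(487,238),(568,238),(528,197),(528,279)],.010),P([(528,238)],.01))
t=P([(234,275),(327,275),(329,290),(331,425)],0.0);print('term base',t,np.degrees(np.arctan2(*(t[2]-t[3])[::-1])))
t=P([(218,292),(314,288)],.05);print('top back',t, np.degrees(np.arctan2(*(t[0]-t[1])[::-1]))-90)
# raw scans for precision
a=cv2.imread('pics/raw_w14.png').max(2).astype(int)
for r in(210,230,250,270,290): print(r,a[r,222:246].tolist())
for c in(175,195,215): print(c,a[190:212,c].tolist())
# w2: left side of terminal: base left edge ~ dark
b=cv2.imread('pics/raw_w2.png').max(2).astype(int)
for r in(160,190,220,250): print(r,b[r,474:506].tolist())
E
```

```text
bell edges [[ 0.5762 -0.336 ]
 [ 0.572  -0.4011]
 [ 0.6066 -0.3687]
 [ 0.54   -0.3691]] [[ 0.574  -0.3689]]
term base [[ 0.5576 -0.125 ]
 [ 0.5521 -0.2033]
 [ 0.539  -0.2036]
 [ 0.4093 -0.1909]] -5.554372899046493
top back [[ 0.5571 -0.1286]
 [ 0.5552 -0.2008]] -1.491613723794572
210 [82, 76, 63, 65, 59, 63, 55, 32, 10, 16, 16, 37, 138, 190, 195, 224, 222, 219, 220, 222, 220, 220, 219, 220]
230 [151, 142, 130, 120, 104, 74, 60, 59, 38, 10, 10, 0, 94, 167, 204, 229, 231, 230, 229, 229, 231, 229, 230, 230]
250 [158, 152, 144, 135, 128, 118, 93, 66, 58, 39, 5, 4, 32, 97, 184, 228, 223, 229, 229, 230, 228, 229, 228, 228]
270 [133, 159, 155, 139, 139, 128, 122, 102, 67, 49, 31, 11, 0, 59, 170, 235, 225, 227, 228, 227, 232, 219, 152, 157]
290 [155, 156, 152, 150, 149, 137, 133, 122, 99, 71, 51, 23, 9, 18, 80, 187, 247, 234, 150, 158, 162, 167, 164, 158]
175 [230, 228, 235, 223, 152, 165, 153, 62, 11, 13, 14, 22, 29, 16, 43, 71, 68, 72, 77, 85, 103, 123]
195 [230, 229, 233, 221, 154, 164, 153, 105, 0, 15, 7, 24, 26, 16, 34, 59, 66, 66, 72, 77, 105, 120]
215 [230, 229, 233, 213, 153, 158, 171, 145, 0, 13, 12, 8, 22, 24, 23, 54, 67, 68, 69, 77, 93, 115]
160 [226, 225, 229, 226, 226, 226, 228, 226, 226, 226, 228, 226, 226, 227, 225, 226, 226, 226, 227, 232, 233, 115, 0, 2, 12, 16, 8, 24, 6, 20, 19, 27]
190 [227, 226, 226, 226, 226, 225, 227, 226, 229, 227, 229, 225, 227, 228, 234, 178, 125, 32, 11, 3, 26, 16, 16, 4, 12, 25, 22, 36, 51, 51, 53, 61]
220 [225, 226, 226, 227, 225, 225, 225, 227, 226, 234, 213, 109, 19, 11, 0, 2, 20, 17, 0, 19, 20, 4, 57, 55, 56, 62, 66, 90, 108, 121, 129, 137]
250 [224, 228, 228, 227, 235, 220, 116, 0, 15, 8, 12, 14, 13, 20, 17, 19, 35, 57, 55, 85, 105, 116, 125, 137, 140, 150, 150, 147, 134, 113, 228, 247]
```

```bash
python3 - <<'E'
from h import *
import pickle
np.set_printoptions(precision=4,suppress=True)
s=pickle.load(open('w14.pkl','rb'));s2=pickle.load(open('w2.pkl','rb'))
r=pix2w('wrist',[(233.7,210),(234.3,230),(235.2,250),(235.8,270),(236.4,290)],.001,s)[:,:2]
l=pix2w('wrist',[(495,160),(490.3,190),(485,220),(480,250)],.001,s2)[:,:2]
b=pix2w('wrist',[(175,197),(195,197.4),(215,197.6)],.001,s)[:,:2]
pr=np.polyfit(r[:,0],r[:,1],1);pl=np.polyfit(l[:,0],l[:,1],1);pb=np.polyfit(b[:,1],b[:,0],1)
print(np.degrees(np.arctan([pr[0],pl[0],-pb[0]])));
a=np.radians(-5.8);u=np.array([np.cos(a),np.sin(a)]);n=np.array([-u[1],u[0]])
print('lat R,L',(r@n).mean(),(l@n).mean(),'width',(l@n).mean()-(r@n).mean(),'back',(b@u))
lat=((r@n).mean()+(l@n).mean())/2
for lt in(lat,(r@n).mean()+.04): 
    print('back edge centre',u*(b@u).mean()+n*lt,'bell goal',u*((b@u).mean()+.062)+n*lt)
E
```

```text
[-4.5308 -4.8071 -4.8712]
lat R,L -0.14778693904043436 -0.07231712863180809 width 0.07546981040862627 back [0.5672 0.5674 0.568 ]
back edge centre [ 0.5535 -0.1668] bell goal [ 0.6152 -0.1731]
back edge centre [ 0.5537 -0.1646] bell goal [ 0.6154 -0.1709]
```

```bash
python3 -c "
from h import *
plan((.574,-.3687,.08,-4.5),(.574,-.3687,-.0205,-4.5),(.574,-.3687,.05,-4.5),(.616,-.171,.05,-4.75),(.616,-.171,-.0195,-4.75))"
```

```text
t45.1 pos [ 0.5703 -0.2651  0.2199] yaw -3.91 grip 1.001 F0.0
(0.574, -0.3687, 0.08, -4.5) travel [0.0107, 0.1031, 0.1399] turn [-0.0, 0.0, 0.6] rows 3.5
(0.574, -0.3687, -0.0205, -4.5) travel [0.0, -0.0, 0.1005] turn [0.0, 0.0, 0.0] rows 2.0
(0.574, -0.3687, 0.05, -4.5) travel [0.0, 0.0, -0.0705] turn [0.0, 0.0, 0.0] rows 1.4
(0.616, -0.171, 0.05, -4.75) travel [0.0264, -0.2004, -0.0] turn [-0.0, -0.0, 0.2] rows 4.0
(0.616, -0.171, -0.0195, -4.75) travel [0.0, -0.0, 0.0695] turn [0.0, 0.0, 0.0] rows 1.4
```

step_arm(
  commands=[
    {"travel": [0.011,0.103,0.03],"turn": [0,0,0.6]},
    {"travel": [0.011,0.103,0.06],"turn": [0,0,0.6]},
    {"travel": [0.011,0.103,0.1],"turn": [0,0,0.6]},
    {"travel": [0.011,0.103,0.14],"turn": [0,0,0.6]},
    {"travel": [0.011,0.103,0.14],"turn": [0,0,0.6]},
  ],
)

```text
time: 45.6
position: [0.5685, -0.3678, 0.072]
tool_rot: [-3.132, 0.127, 0.019]
ft_force: [-1.6, 1.0, -1.3]
grip_width: 0.998
grip_force: 0.0
```

step_arm(
  commands=[
    {"travel": [0,0,0],"turn": [0,0,0]},
    {"travel": [0,0,0],"turn": [0,0,0]},
  ],
)

```text
time: 45.8
position: [0.5765, -0.3701, 0.0837]
tool_rot: [3.137, -0.124, 0.008]
ft_force: [0.2, 0.1, 0.1]
grip_width: 0.999
grip_force: 0.0
```

```bash
python3 -c "
from h import *
plan((.574,-.3687,-.0205,-4.5))"
```

```text
t45.8 pos [ 0.5765 -0.3701  0.0837] yaw -4.54 grip 0.999 F0.0
(0.574, -0.3687, -0.0205, -4.5) travel [-0.0032, -0.0014, 0.1041] turn [0.1, -0.3, -0.0] rows 2.1
```

step_arm(
  commands=[
    {"travel": [0,0,0.02],"turn": [0,0,0]},
    {"travel": [0,0,0.05],"turn": [0,0,0]},
    {"travel": [0,0,0.07],"turn": [0,0,0]},
    {"travel": [0,0,0.08],"turn": [0,0,0]},
    {"travel": [0,0,0.08],"turn": [0,0,0]},
  ],
)

```text
time: 46.3
position: [0.5747, -0.3702, 0.0009]
tool_rot: [3.138, -0.126, 0.001]
ft_force: [-0.0, 0.0, 0.4]
grip_width: 0.997
grip_force: 0.0
```

step_arm(
  commands=[
    {"travel": [0,0,0],"turn": [0,0,0]},
  ],
)

```text
time: 46.4
position: [0.5756, -0.3709, 0.0023]
tool_rot: [3.137, -0.126, 0.005]
ft_force: [-0.1, -0.2, 0.7]
grip_width: 0.997
grip_force: 0.0
```

```bash
python3 -c "
from h import *
plan((.574,-.3687,-.0205,-4.5))"
```

```text
t46.4 pos [ 0.5756 -0.3709  0.0023] yaw -4.62 grip 0.997 F0.0
(0.574, -0.3687, -0.0205, -4.5) travel [-0.0018, -0.0021, 0.0228] turn [0.1, -0.2, -0.1] rows 0.5
```

step_arm(
  commands=[
    {"travel": [-0.001,-0.002,0.01],"turn": [0,0,0]},
    {"travel": [-0.001,-0.002,0.018],"turn": [0,0,0]},
    {"travel": [-0.001,-0.002,0.022],"turn": [0,0,0]},
    {"travel": [-0.001,-0.002,0.022],"turn": [0,0,0]},
  ],
)

```text
time: 46.8
position: [0.573, -0.3681, -0.0216]
tool_rot: [-3.139, 0.127, 0.001]
ft_force: [-1.2, 1.5, 3.3]
grip_width: 0.996
grip_force: 2.2
```

step_arm(
  commands=[
    {"travel": [0,0,0],"turn": [0,0,0]},
    {"travel": [0,0,0],"turn": [0,0,0]},
    {"travel": [0,0,0],"turn": [0,0,0]},
    {"travel": [0,0,0],"turn": [0,0,0]},
  ],
  gripper=0.5,
)

```text
time: 47.2
position: [0.5738, -0.3684, -0.0217]
tool_rot: [3.139, -0.127, 0.002]
ft_force: [0.3, 1.4, 3.8]
grip_width: 0.733
grip_force: 25.9
```

```bash
python3 -c "
from h import *
s=ctrl.get_state();print(s['ft_force'])
plan((.574,-.3687,.05,-4.5),(.616,-.171,.05,-4.75),(.616,-.171,-.0195,-4.75))"
```

```text
[0.30491651 1.39103161 3.82875677]
t47.2 pos [ 0.5738 -0.3684 -0.0217] yaw -4.64 grip 0.733 F25.9
(0.574, -0.3687, 0.05, -4.5) travel [0.0003, 0.0003, -0.0717] turn [0.0, -0.1, -0.1] rows 1.4
(0.616, -0.171, 0.05, -4.75) travel [0.0264, -0.2004, -0.0] turn [-0.0, -0.0, 0.2] rows 4.0
(0.616, -0.171, -0.0195, -4.75) travel [0.0, -0.0, 0.0695] turn [0.0, 0.0, 0.0] rows 1.4
```

step_arm(
  commands=[
    {"travel": [0,0,-0.03],"turn": [0,0,0]},
    {"travel": [0,0,-0.06],"turn": [0,0,0]},
    {"travel": [0,0,-0.072],"turn": [0,0,0]},
    {"travel": [0,0,-0.072],"turn": [0,0,0]},
  ],
)

```text
time: 47.6
position: [0.574, -0.3691, 0.0512]
tool_rot: [3.137, -0.127, 0.004]
ft_force: [0.5, -0.0, -1.7]
grip_width: 0.726
grip_force: 25.0
```

step_arm(
  commands=[
    {"travel": [0.005,-0.04,0],"turn": [0,0,0]},
    {"travel": [0.011,-0.085,0],"turn": [0,0,0]},
    {"travel": [0.017,-0.13,0],"turn": [0,0,0]},
    {"travel": [0.023,-0.17,0],"turn": [0,0,0]},
    {"travel": [0.026,-0.2,0],"turn": [0,0,0]},
  ],
)

```text
time: 48.1
position: [0.6143, -0.1668, 0.0474]
tool_rot: [-3.137, 0.122, 0.005]
ft_force: [-0.0, -0.3, -0.0]
grip_width: 0.73
grip_force: 25.0
```

step_arm(
  commands=[
    {"travel": [0,0,0],"turn": [0,0,0]},
    {"travel": [0,0,0],"turn": [0,0,0]},
    {"travel": [0,0,0],"turn": [0,0,0]},
  ],
)

```text
time: 48.4
position: [0.6139, -0.1728, 0.0483]
tool_rot: [3.138, -0.13, -0.004]
ft_force: [0.3, -1.3, -1.5]
grip_width: 0.725
grip_force: 25.0
```

```bash
python3 -c "
from h import *
plan((.616,-.171,.05,-4.75),(.616,-.171,-.0195,-4.75))"
```

```text
t48.4 pos [ 0.6139 -0.1728  0.0483] yaw -4.75 grip 0.725 F25.0
(0.616, -0.171, 0.05, -4.75) travel [0.002, -0.002, -0.0017] turn [0.0, 0.1, 0.0] rows 0.1
(0.616, -0.171, -0.0195, -4.75) travel [0.0, -0.0, 0.0695] turn [0.0, 0.0, 0.0] rows 1.4
```

step_arm(
  commands=[
    {"travel": [0.002,-0.002,0.02],"turn": [0,0,0]},
    {"travel": [0.002,-0.002,0.045],"turn": [0,0,0]},
    {"travel": [0.002,-0.002,0.06],"turn": [0,0,0]},
    {"travel": [0.002,-0.002,0.064],"turn": [0,0,0]},
    {"travel": [0.002,-0.002,0.064],"turn": [0,0,0]},
  ],
)

```text
time: 48.9
position: [0.6166, -0.17, -0.0149]
tool_rot: [-3.139, 0.129, 0.002]
ft_force: [0.7, -0.6, -0.7]
grip_width: 0.727
grip_force: 25.0
```

step_arm(
  commands=[
    {"travel": [0,0,0.001],"turn": [0,0,0]},
    {"travel": [0,0,0.002],"turn": [0,0,0]},
    {"travel": [0,0,0.003],"turn": [0,0,0]},
    {"travel": [0,0,0.003],"turn": [0,0,0]},
  ],
)

```text
time: 49.3
position: [0.6176, -0.1693, -0.0167]
tool_rot: [3.139, -0.127, 0.001]
ft_force: [-0.2, 0.1, -2.0]
grip_width: 0.731
grip_force: 25.0
```

```bash
python3 -c "
from h import *
s=ctrl.get_state();print(s['ft_force']);plan((.616,-.171,-.0205,-4.75))"
```

```text
[-0.16039636  0.10176561 -1.99351251]
t49.3 pos [ 0.6176 -0.1693 -0.0167] yaw -4.64 grip 0.731 F25.0
(0.616, -0.171, -0.0205, -4.75) travel [-0.0015, 0.0018, 0.0038] turn [0.0, -0.0, 0.1] rows 0.1
```

Lower the last millimetres, release, retreat, and check with numbers.

step_arm(
  commands=[
    {"travel": [-0.001,0.002,0.002],"turn": [0,0,0]},
    {"travel": [-0.001,0.002,0.0035],"turn": [0,0,0]},
    {"travel": [-0.001,0.002,0.0045],"turn": [0,0,0]},
    {"travel": [-0.001,0.002,0.0045],"turn": [0,0,0]},
  ],
)

```text
time: 49.7
position: [0.6162, -0.1713, -0.0216]
tool_rot: [3.139, -0.127, -0.0]
ft_force: [0.8, -0.3, -0.4]
grip_width: 0.729
grip_force: 25.6
```

step_arm(
  commands=[
    {"travel": [0,0,0],"turn": [0,0,0]},
    {"travel": [0,0,0],"turn": [0,0,0]},
    {"travel": [0,0,0],"turn": [0,0,0]},
    {"travel": [0,0,0],"turn": [0,0,0]},
  ],
  gripper=0.95,
)

```text
time: 50.1
position: [0.6164, -0.1711, -0.0216]
tool_rot: [3.139, -0.127, 0.0]
ft_force: [-0.1, 0.5, 0.2]
grip_width: 0.932
grip_force: 0.0
```

step_arm(
  commands=[
    {"travel": [0,0,-0.03],"turn": [0,0,0]},
    {"travel": [0,0,-0.07],"turn": [0,0,0]},
    {"travel": [0,0,-0.12],"turn": [0,0,0]},
    {"travel": [0,0,-0.17],"turn": [0,0,0]},
    {"travel": [0,0,-0.2],"turn": [0,0,0]},
  ],
)

```text
time: 50.6
position: [0.618, -0.1713, 0.1833]
tool_rot: [3.137, -0.127, 0.009]
ft_force: [1.0, 0.3, -0.2]
grip_width: 0.949
grip_force: 0.0
```

step_arm(
  commands=[
    {"travel": [-0.03,-0.1,-0.05],"turn": [0,0,0]},
    {"travel": [-0.03,-0.1,-0.05],"turn": [0,0,0]},
    {"travel": [-0.03,-0.1,-0.05],"turn": [0,0,0]},
    {"travel": [-0.03,-0.1,-0.05],"turn": [0,0,0]},
    {"travel": [-0.03,-0.1,-0.05],"turn": [0,0,0]},
  ],
)

```text
time: 51.1
position: [0.5943, -0.0706, 0.2278]
tool_rot: [3.137, -0.129, -0.001]
ft_force: [-0.2, -0.8, -0.7]
grip_width: 0.952
grip_force: 0.0
```

step_arm(
  commands=[
    {"travel": [0,0,0],"turn": [0,0,0]},
    {"travel": [0,0,0],"turn": [0,0,0]},
    {"travel": [0,0,0],"turn": [0,0,0]},
  ],
)

```text
time: 51.4
position: [0.5942, -0.0705, 0.2273]
tool_rot: [-3.139, 0.131, 0.002]
ft_force: [-1.1, 0.2, -0.1]
grip_width: 0.952
grip_force: 0.0
```

```bash
python3 - <<'E'
from fit import *
s=save('wrist','w15.png',1);pickle.dump(s,open('w15.pkl','wb'));plan()
a=cv2.imread('pics/raw_w15.png');g=a.max(2)
c=w2pix('wrist',[.616,-.171,.01],s)[0];print('bell exp',c)
x,y=c.astype(int)
for r in range(y-40,y+41,5): print(r,''.join('#' if v<50 else '+' if v<110 else '-' if v<190 else ' ' for v in g[r,x-55:x+56:2]))
sp=np.r_[tr(0,-.038),0][:2]
uv=w2pix('wrist',[[*tr(.055,.057),.041],[*tr(.08,.075),.041],[*tr(.03,.038),.041],[*tr(.005,.025),.029],[*tr(-.047,.012),.017],[*tr(0,-.038),.082]],s).round();print(uv.tolist())
fit([('wrist','pics/raw_w15.png',s)],[*tr(0,-.039),-6.6],{'wrist':60})
sub=g[int(uv[1,1])-20:int(uv[4,1])+20:5]
for i,r in enumerate(sub): print(int(uv[1,1])-20+5*i,' '.join('%3d'%v for v in r[max(0,int(uv[1,0])-30):int(uv[5,0])+60:6]))
E
```

```text
t51.5 pos [ 0.5943 -0.0701  0.2276] yaw -4.73 grip 0.949 F0.0
bell exp [372.06830149 151.54856332]
111 --------------------                                    
116 ----------------------------------                      
121 -----------------------------------                     
126 -------------------- #######++#####-                    
131 ------------------###+---------------#+                 
136 ----------------###+----------------- -++               
141 ---------------##+--------------------  -+              
146 --------------##+-----------     -----   --             
151 -------------+##-----------    -+-  --   --             
156 --------------##------------ +--------   +              
161 --------------##+--------------------                   
166 ---------------+#+-------------------  #                
171 -----------------+#++----------------#                  
176 --------------------+##+++------+#-                     
181 -----------------------  ---                            
186 -------------------                                     
191 ------------------   
[... 2852 characters left out ...]
  88  85   8 193 188 199  32  19  10  22   7  19  21  25  20
302  20  31  19  13  16  29  26  18  25  27  28  28  28  23  18 112  87  84  87 189 190 199  11  12  15  23  16  30   5  24  22
307  21  17  34  12  30  24  27  28  22  31  27  18  31  29 117  88  78  52  50 102 112  35  31  31  28  28  36  16  24  22  12
312  48  50  53  48  47  51  53  49  46  51  41  50  18  26 141  87  57  57  60  61  60  58  59  61  55  62  55  56  60  53  50
317  52  50  49  45  51  48  45  52  49  42  36  37  24  20 128  89  69  70  73  71  73  72  71  73  76  73  76  68  62  69  65
322  60  58  57  52  57  62  61  58  61  57  57  64  17  13 119  80  81  85  84  68  70  74  72  73  70  71  76  66  75  71  75
```

```bash
python3 -c "
from bench import ctrl
print(ctrl.close_job())"
```

```text
the job is handed in; nothing more can be done
None
```

I set the counter out as asked and handed the job in at about 51 s. The pads went in docket, memo, note and each was pushed until I felt the side and back walls. The stamp is on the free tray floor to their right. The bell is in line behind the terminal, about 3 cm clear. I checked the final state from camera pixel values, not by viewing a last picture, and the automatic check of the stamp's pose failed, so I went by those values for it standing upright.

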